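Fit a heating block, wells up, in a dry-block heater and shut its hood

TASK

Fit the aluminium heating block with the two large wells into the empty pocket of the dry-block heater: stand it wells up and lower it until it is fully home, without letting it drop in. Then shut the heater's clear hood completely so that the block can warm up, and do not shift or knock over the other things on the bench.

Things in the scene. Friction and masses are not known exactly. Their poses are not given: they have to be found in the camera images.
- block_center (a point): The block to fit: bare aluminium, 48 x 62 x 72 mm, about 0.45 kg, two 25 mm wells in one 48 x 62 mm face. Point: its very centre. x runs along the 48 mm width, y along the 62 mm width, z along the 72 mm height, out of the wells. Starts lying on a 62 x 72 mm side, centre 24 mm up, z level and within 0.6 rad of +x (wells away from the robot), at either of two places on the right
- block_wells (a point): Centre of the block's face with the wells, 36 mm from its centre along z; axes as block_center
- block: The same block; origin at the centre of the plain 48 x 62 mm face opposite the wells (its underside when in use), axes as block_center
- small_block_center (a point): Bystander: aluminium block of the same size lying in the same way at the other of the two places, but with six small wells (13 mm). Point: its centre
- pocket (a point): Centre of the mouth of the heater's pocket, level with the deck, 85 mm above the bench. Pocket: 52 mm along x, 66 mm along y, 42 mm deep, flat floor. It takes the block upright with its 62 mm width along y, either way round, 2 mm to spare each side; fully home it stands 30 mm proud. x points from the heater's front panel to the hood's hinge, z up
- heater: Dry-block heater, fixed: grey case 200 mm deep (x), 150 mm wide (y), flat deck 85 mm above the bench, black front panel towards the robot. Origin: centre of its underside, 20 mm in front of the pocket's centre; axes as pocket
- lid_hinge (a point): Middle of the hood's hinge line, at deck height, 60 mm behind the pocket's centre; the hinge runs along y. Hood: clear plastic, 105 mm from hinge to front wall, 120 mm wide, 48 mm high, 4 mm walls, no rear wall, a black tab (18 mm long, 50 mm wide) out from the front wall's lower edge. Fixed to the heater, axes as pocket
- lid (a joint): Opening angle of the hood, rad: 0 shut (rim on the deck, top 48 mm above it); 1.57 straight up behind the pocket, tab at the top, its top panel facing away from the robot. Starts at 1.55 to 1.85; stop at 1.9. A stiff hinge keeps it at any angle; 1 to 2 N at its front end moves it
- crucible: Bystander: covered white porcelain crucible, 62 mm diameter, 55 mm high, on the bench; origin at the centre of its foot
- beaker: Bystander: empty glass beaker, 72 mm diameter, 90 mm high, on the bench; origin at the centre of its foot
- flask: Bystander: empty glass conical flask, 72 mm diameter, 105 mm high, on the bench; origin at the centre of its foot
Not all that is in view belongs to the job. What is shaped like the block but brown or turquoise is not meant.

How it is judged:
On the way, in this order (a step that is already met when the one before it is completed fails the run):
1. the block with two large wells stands wells up, fully home in the pocket, the hood still open (z of block_wells in the frame of pocket between 0.026 and 0.034 m and horizontal distance between block_center and pocket below 0.006 m and angle between block_center's own z axis and vertical below 0.06 rad and value of joint lid above 0.3 rad), for 0.2 s.
2. the hood is shut over it (value of joint lid below 0.05 rad), for 0.2 s.
At the end, for the whole second after the job is handed in: The two-well block is at rest in the pocket, wells up, within 0.06 rad of upright and 6 mm of the pocket's centre, its top 26 to 34 mm above the deck (30 mm when fully home), and the hood is shut (less than 0.05 rad open) (z of block_wells in the frame of pocket between 0.026 and 0.034 m and horizontal distance between block_center and pocket below 0.006 m and angle between block_center's own z axis and vertical below 0.06 rad and linear speed of block below 0.02 m/s and value of joint lid below 0.05 rad and velocity of joint lid below 0.05 rad/s); the robot touches nothing.
It fails at once if the block is let fall into the pocket (falling free, unheld, while more than 10 mm short of home) (z of block_wells in the frame of pocket above 0.04 m and horizontal distance between block_center and pocket below 0.03 m and contact force between the fingers and block below 0.05 N and linear speed of block above 0.15 m/s).
It fails at once if the small-well block is shifted more than 30 mm (distance of small_block_center from where it was at the start of the episode above 0.03 m).
It fails at once if the crucible is shifted more than 30 mm or tipped (distance of crucible from where it was at the start of the episode above 0.03 m or angle between crucible's own z axis and vertical above 0.3 rad).
It fails at once if the beaker is shifted more than 30 mm or tipped (distance of beaker from where it was at the start of the episode above 0.03 m or angle between beaker's own z axis and vertical above 0.3 rad).
It fails at once if the flask is shifted more than 30 mm or tipped (distance of flask from where it was at the start of the episode above 0.03 m or angle between flask's own z axis and vertical above 0.3 rad).
It also fails if it takes over 72 s, if anything falls off the work surface, if the arm or the gripper's body presses on something with over 40 N, if the wrist force passes 120 N, or if a joint passes its speed limit or range.

ROBOT

A 7-joint arm with a two-finger parallel gripper is mounted at the origin on the work surface. World frame = base frame: x ahead of the robot, y to its left, z up, the work surface at z = 0. Lengths are in m, angles in rad, forces in N, time in s.
With the tool pointing down it reaches from about 0.425 to 0.925 m from the base axis. Payload 6.8 kg.
Tool frame: the origin (TCP) lies midway between the tips of the shut fingers; the grasp point (between the pads) lies 19 mm behind it (ctrl.tcp_to_grasp is the z of the grasp point in the tool frame, in m); z points along the fingers, y is the direction in which the jaws open and shut (so a half turn about z gives the same grasp; the last joint's range is limited). The gripper opens to 88 mm and grips with 3 to 60 N. Pads are 20 mm wide; open, the fingers measure 115 mm over their backs; the gripper's body (75 mm by 178 mm) begins 61 mm behind the grasp point.
Start: joints at [-1.393, 0.477, 0.022, 1.555, -0.011, 1.109, -0.083], TCP at [0.19, 0.648, 0.223] pointing down, gripper open.
Joint ranges: [-2.96, 2.96], [-0.34, 2.1], [-1.41, 1.46], [0.24, 2.44], [-1.37, 4.51], [0.17, 1.92], [-2.96, 2.96]. Speed limits (rad/s): [2.39, 2.39, 3.14, 3.14, 3.14, 3.14, 3.14].

INTERFACE

Orientations are given as [roll, pitch, yaw] about the fixed x, y, z axes, in that order (R = Rz(yaw) Ry(pitch) Rx(roll)).
In Python, from workcell import ctrl gives the robot as it stands.
- The arm moves only by the shell command python3 -m handwheel 'ROWS' [FORCE]. ROWS is a JSON object of lists of equal length, an entry for each row: "slide": the shift along the tool's x, y, z in units of 30 mm (1.0 is 30 mm), a list of three; "twist": the turn, a rotation vector about the tool's x, y, z in degrees, a list of three; "jaw": the closure in counts, from 0 (fully open) to 255 (shut). In form: {"slide": [[tx, ty, tz], ...], "twist": [[wx, wy, wz], ...], "jaw": [jaw, ...]}. A call has 1 to 5 rows; each row is the pose to reach, as a shift and turn from the pose commanded when the call began, along the tool's axes at that moment; what a row does not reach only later rows make up. A row lasts 1/12 s, in which the tool goes at most 41.7 mm and 7.16 degrees, less where a joint would pass 70% of its speed; a pose out of reach is approached as far as the arm can. A call with a gripper value outside its range is refused whole. The fingers move at their own pace and stop on an object; FORCE is the grip in N (left out, the last holds). Time passes only in rows, so rows that repeat a pose let the fingers close. It gives the time, the measured TCP pose, the force and the opening at its end, in the units of the state.
- ctrl.get_obs(): the state, without advancing time (a new reading comes with each control period).
- ctrl.grab_frame(name): name is "scene" or "top"; returns a dict with "color" (384x512x3 uint8, red, green, blue), "fx", "fy", "cx", "cy" (pixels), "R" (3x3) and "t" (3): a world point X has camera coordinates R X + t. Camera axes: x right, y down, z forward; pixel columns grow to the right and rows downward; lengths in m; the calibration is good to about 2 mm. A picture is of the moment at which its call begins. There is no depth.
- ctrl.finish_job(): hands the job in, once; it reports no verdict.
The state is a dict: "clock": time; "q": joint angles; "qvel": joint speeds; "tau": joint torques, N m; "position": TCP position; "tcp_rot": TCP orientation; "ft_force": force on the tool from outside, world axes, zero at the start; "ft_torque": the same for the moment, N m; "grip_width": finger opening in m.
Only numpy, scipy, OpenCV 4.12 (cv2) and the standard library are available. Lean on these libraries where they do the work, as an engineer would, in place of code of your own. Each camera call takes 0.05 s, during which the arm holds its last target.

## Working session

There is one attempt and no reset: what is moved stays moved. The work goes in short steps, Python scripts to look and compute and a shell command to move; the robot and the scene stay as the last step left them, time stands still between calls to the robot, and variables do not carry over. Pictures are saved under pics/ and viewed, and the job is handed in when it is done.

```bash
ls; mkdir -p pics; python3 - <<'E'
from workcell import ctrl
import cv2
for n in("scene","top"):
    f=ctrl.grab_frame(n); cv2.imwrite(f"pics/{n}0.png",cv2.cvtColor(f["color"],cv2.COLOR_RGB2BGR))
    print(n,f["fx"],f["fy"],f["cx"],f["cy"],f["R"],f["t"], -f["R"].T@f["t"])
o=ctrl.get_obs();print(o, ctrl.tcp_to_grasp)
E
```

```text
pics
scene 386.56968312709165 386.56968312709165 258.71550468344276 192.1310485155548 [[-0.83261691  0.5535298  -0.01881083]
 [ 0.31517774  0.44561386 -0.83790887]
 [-0.45542517 -0.70358585 -0.54548591]] [ 0.50395958 -0.06371261  1.42286549] [1.08769482 0.7505426  0.73224761]
top 382.5020748391363 382.5020748391363 253.75664785011193 193.77556350301455 [[-0.0283317  -0.99957964  0.00615235]
 [-0.98447379  0.02683586 -0.17346814]
 [ 0.17323012 -0.01097147 -0.98482026]] [-0.04028883  0.57304973  1.29090302] [ 0.33938771 -0.04148707  1.37096119]
{'clock': 0.1, 'q': array([-1.39311017,  0.47770854,  0.02240109,  1.55629117, -0.01152409,
        1.10928914, -0.08311879]), 'qvel': array([-0.00078119, -0.00197344, -0.00118424, -0.00313782,  0.00093406,
        0.00196468, -0.00168449]), 'tau': array([ 4.41192911e-03, -5.84086204e+01,  1.53950527e+00, -2.73307103e+01,
       -5.42817148e-02,  1.30853549e-02,  8.94878599e-05]), 'position': array([0.19018299, 0.64712155, 0.22181197]), 'tcp_rot': array([-3.14002977e+00,  1.17915260e-04,  2.85574580e+00]), 'ft_force': array([-0.54415713,  0.15478099, -0.11649254]), 'ft_torque': array([ 0.053964  ,  0.0186574 , -0.01245073]), 'grip_width': 0.08800492050569277} -0.0187
```

View pics/scene0.png

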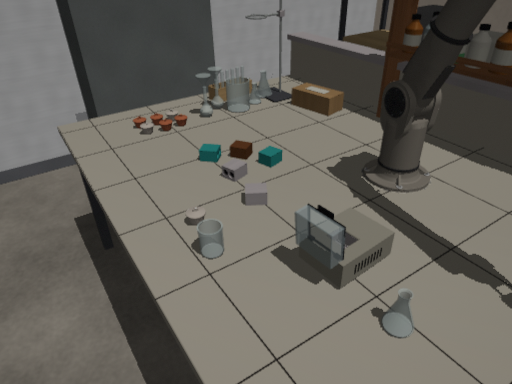

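View pics/top0.png

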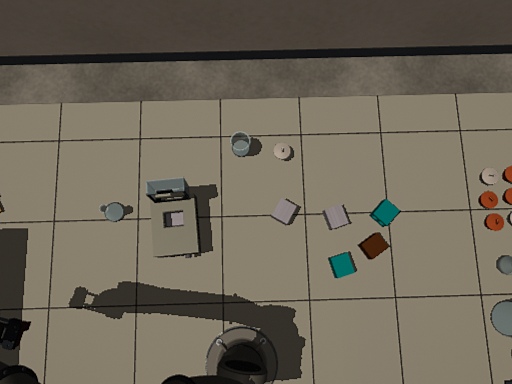

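```bash
python3 - <<'E'
import cv2,numpy as np
s=cv2.imread("pics/scene0.png");t=cv2.imread("pics/top0.png")
a=cv2.resize(s[145:215,205:285],None,fx=7,fy=7,interpolation=cv2.INTER_CUBIC)
cv2.imwrite("pics/z1.png",a)
cv2.imwrite("pics/z2.png",cv2.resize(t[190:240,260:360],None,fx=8,fy=8,interpolation=cv2.INTER_CUBIC))
cv2.imwrite("pics/z3.png",cv2.resize(t[170:270,140:220],None,fx=6,fy=6,interpolation=cv2.INTER_CUBIC))
E
```

```text
(no output)
```

View pics/z1.png

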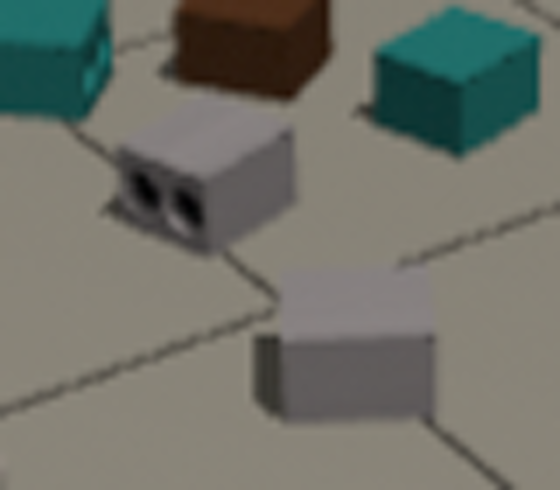

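View pics/z2.png

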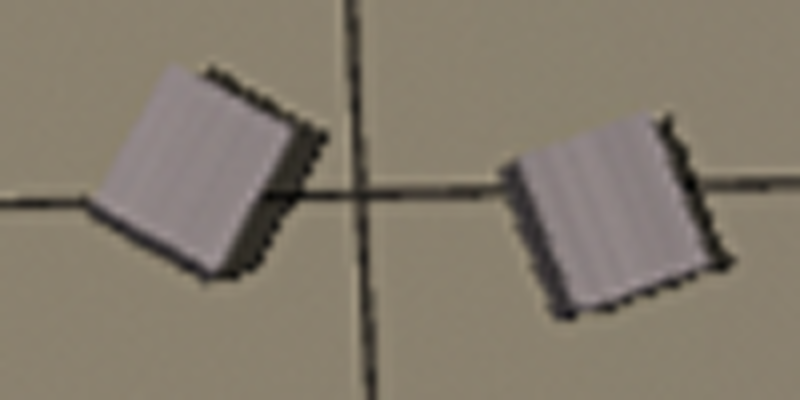

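View pics/z3.png

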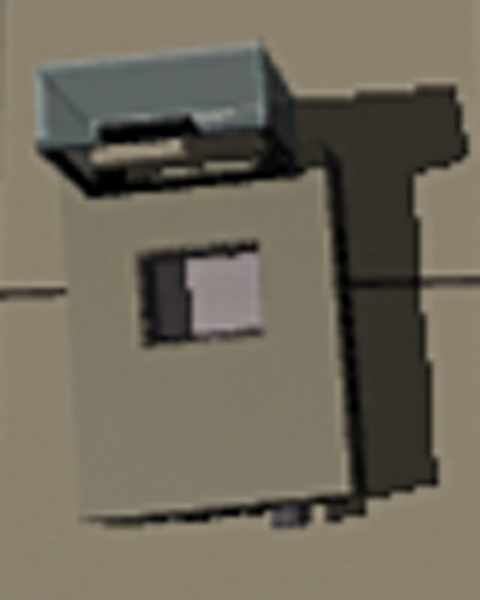

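```bash
cat > h.py <<'E'
import numpy as np,cv2
from workcell import ctrl
def P(f,X):
    c=f["R"]@np.asarray(X,float)+f["t"]; return np.array([f["fx"]*c[0]/c[2]+f["cx"],f["fy"]*c[1]/c[2]+f["cy"]])
def U(f,p,z):
    d=f["R"].T@np.array([(p[0]-f["cx"])/f["fx"],(p[1]-f["cy"])/f["fy"],1]); o=-f["R"].T@f["t"]
    return o+d*(z-o[2])/d[2]
def save(f,name,box=None,s=1,pts=()):
    im=cv2.cvtColor(f["color"],cv2.COLOR_RGB2BGR); x0=y0=0
    if box: x0,y0,x1,y1=box; im=im[y0:y1,x0:x1]
    im=cv2.resize(im,None,fx=s,fy=s,interpolation=cv2.INTER_CUBIC)
    for p in pts:
        cv2.circle(im,tuple(int(v) for v in ((p[0]-x0+.5)*s-.5,(p[1]-y0+.5)*s-.5)),2,(0,0,255),-1)
    cv2.imwrite("pics/"+name,im)
E
python3 - <<'E'
from h import *
f=ctrl.grab_frame("top"); g=ctrl.grab_frame("scene")
def z(p,s,o): return [(p[0]+.5)/s-.5+o[0],(p[1]+.5)/s-.5+o[1]]
im=f["color"].astype(int)
m=((im.min(2)>125)&(abs(im[...,2]-im[...,1])<30)&(im[...,2]>im[...,1])).astype(np.uint8)
m[:190]=0;m[240:]=0;m[:,:260]=0;m[:,360:]=0
n,l,st,c=cv2.connectedComponentsWithStats(m)
for i in range(1,n):
    if st[i,4]<50: continue
    cs,_=cv2.findContours((l==i).astype(np.uint8),0,1)
    w=np.array([U(f,p[0],.048)[:2] for p in cs[0]],np.float32)
    ys,xs=np.where(l==i); print(c[i],st[i,4],cv2.minAreaRect(w), np.mean([U(f,p,.048)[:2] for p in zip(xs,ys)],0))
print("block")
q=[U(f,z(p,8,(260,190)),.048)[:2] for p in [(512,162),(645,112),(714,262),(562,314)]]
q=np.array(q);print(q,np.linalg.norm(q-np.roll(q,-1,0),axis=1),q.mean(0))
print("pocket")
q=np.array([U(f,z(p,6,(140,170)),.085)[:2] for p in [(139,253),(258,243),(264,332),(144,347)]]);print(q,np.linalg.norm(q-np.roll(q,-1,0),axis=1),q.mean(0))
d=q-np.roll(q,-1,0);print(np.arctan2(d[:,1],d[:,0]))
E
```

```text
block
[[ 0.50864662 -0.29816736]
 [ 0.52907159 -0.35774316]
 [ 0.46254539 -0.38327244]
 [ 0.4418634  -0.31583479]] [0.0629798  0.07125643 0.0705378  0.06908065] [ 0.48553175 -0.33875444]
pocket
[[0.51229414 0.25350032]
 [0.51613263 0.18657158]
 [0.4657599  0.18301907]
 [0.45921653 0.2500267 ]] [0.06703872 0.05049785 0.06732636 0.05319115] [0.4883508  0.21827942]
[ 1.62808548  0.07040796 -1.47345395 -3.07624175]
```

```bash
cat > fit.py <<'E'
from h import *
from scipy.optimize import minimize
from scipy.ndimage import map_coordinates
def grad(f):
    im=f["color"].astype(np.float32); im=cv2.GaussianBlur(im,(0,0),0.8)
    gx=cv2.Sobel(im,cv2.CV_32F,1,0).max(2)if 0 else np.abs(cv2.Sobel(im,cv2.CV_32F,1,0)).max(2)
    gy=np.abs(cv2.Sobel(im,cv2.CV_32F,0,1)).max(2); return np.minimum(np.hypot(gx,gy),250)
def seg(a,b,n=40): return np.linspace(a,b,n)
def poly(c): return np.vstack([seg(np.array(c[i],float),np.array(c[(i+1)%len(c)],float)) for i in range(len(c))])
def place(pts,x,y,yaw):
    c,s=np.cos(yaw),np.sin(yaw); return pts@np.array([[c,-s,0],[s,c,0],[0,0,1]]).T+[x,y,0]
def fit(views,x0):  # views: list of (frame, local pts)
    gs=[(f,grad(f),pts) for f,pts in views]
    def cost(v):
        t=0
        for f,g,pts in gs:
            X=place(pts,*v); c=X@f["R"].T+f["t"]; u=f["fx"]*c[:,0]/c[:,2]+f["cx"]; w=f["fy"]*c[:,1]/c[:,2]+f["cy"]
            t-=map_coordinates(g,[w,u],order=1).mean()
        return t
    best=None
    for dx in(-.004,0,.004):
        for dy in(-.004,0,.004):
            r=minimize(cost,np.array(x0)+[dx,dy,0],method="Nelder-Mead",options=dict(initial_simplex=np.array(x0)+[dx,dy,0]+np.array([[0,0,0],[.003,0,0],[0,.003,0],[0,0,.05]])))
            if best is None or r.fun<best.fun: best=r
    return best.x,best.fun
E
python3 - <<'E'
from fit import *
f=ctrl.grab_frame("top"); g=ctrl.grab_frame("scene")
# block lying: local X= block z (72), Y=62
b=lambda z:[(-.036,-.031,z),(.036,-.031,z),(.036,.031,z),(-.036,.031,z)]
top=poly(b(.048))
front=poly([(.036,-.031,0),(.036,.031,0),(.036,.031,.048),(.036,-.031,.048)])
side=poly([(.036,.031,0),(-.036,.031,0),(-.036,.031,.048),(.036,.031,.048)])
sc=np.vstack([top,front,side])
for n,v in(("both",[(f,top),(g,sc)]),("top",[(f,top)]),("scene",[(g,sc)])):
    print("block",n,fit(v,[.485,-.339,.33]))
# pocket-centred
pk=poly([(-.026,-.033,.085),(.026,-.033,.085),(.026,.033,.085),(-.026,.033,.085)])
dk=poly([(-.12,-.075,.085),(.08,-.075,.085),(.08,.075,.085),(-.12,.075,.085)])
dkf=np.vstack([seg(np.array([-.12,-.075,.085]),np.array([-.12,.075,.085])),seg(np.array([-.12,-.075,.085]),np.array([.08,-.075,.085])),seg(np.array([-.12,.075,.085]),np.array([.0,.075,.085]))])
scd=np.vstack([seg(np.array([-.12,.075,.085]),np.array([.08,.075,.085])),seg(np.array([.08,.075,.085]),np.array([.08,.075,0])),seg(np.array([-.12,.075,.085]),np.array([-.12,.075,0])),seg(np.array([-.12,.075,0]),np.array([.08,.075,0])),seg(np.array([-.12,-.075,.085]),np.array([-.12,.075,.085]))])
for n,v in(("pk",[(f,pk)]),("deck",[(f,dkf)]),("scene",[(g,scd)]),("all",[(f,pk),(f,dkf),(g,scd)])):
    r=fit(v,[.4883,.2183,.075]); print("pocket",n,r)
x=r[0]
save(f,"o1.png",(140,160,360,270),3.6,[P(f,X) for X in np.vstack([place(pk,*x),place(dk,*x),place(top,*fit([(f,top),(g,sc)],[.485,-.339,.33])[0])])])
save(g,"o2.png",(180,130,400,300),3.6,[P(g,X) for X in np.vstack([place(scd,*x),place(sc,*fit([(f,top),(g,sc)],[.485,-.339,.33])[0])])])
E
```

```text
block both (array([ 0.48705573, -0.34071754,  0.30443875]), np.float64(-282.01531982421875))
block top (array([ 0.48749211, -0.34041955,  0.31551779]), np.float64(-159.4011688232422))
block scene (array([ 0.48531958, -0.34449348,  0.26674608]), np.float64(-129.74717712402344))
pocket pk (array([0.49021293, 0.2199282 , 0.14647038]), np.float64(-187.2234344482422))
pocket deck (array([0.49039877, 0.21847078, 0.07422792]), np.float64(-156.23318481445312))
pocket scene (array([0.48514373, 0.21254128, 0.07426525]), np.float64(-88.16204071044922))
pocket all (array([0.49052844, 0.21826673, 0.07912968]), np.float64(-401.8160400390625))
```

View pics/o1.png

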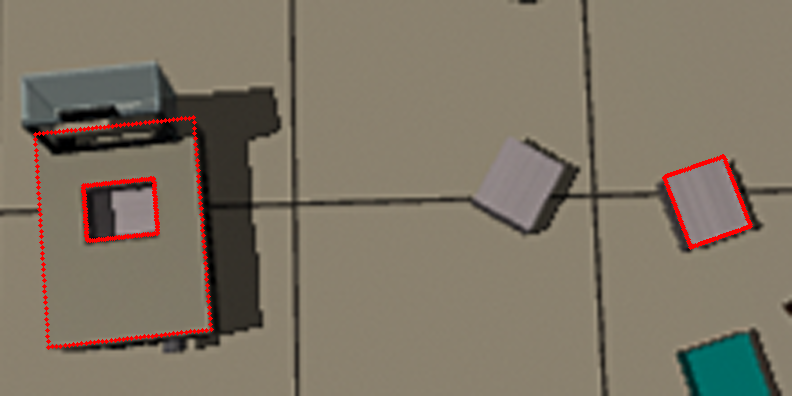

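View pics/o2.png

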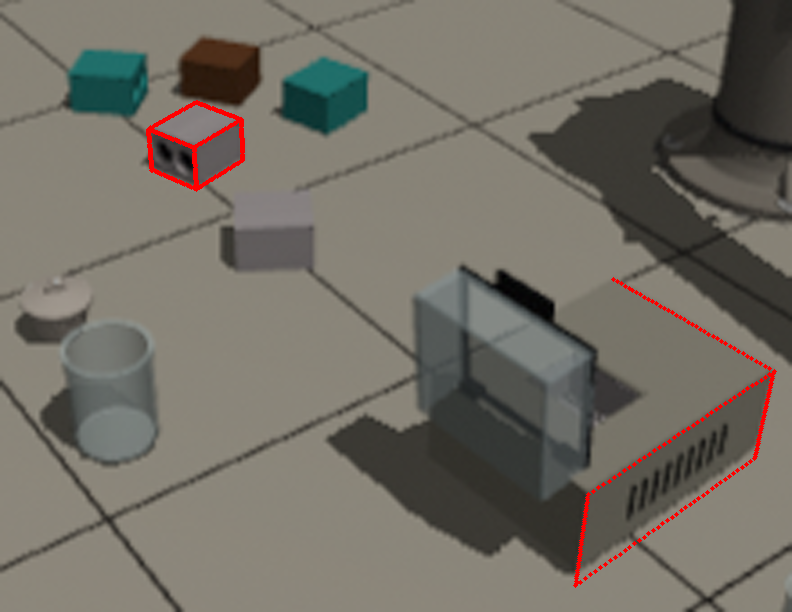

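```bash
python3 - <<'E'
from h import *
print([a for a in dir(ctrl) if not a.startswith('_')])
f=ctrl.grab_frame("top");g=ctrl.grab_frame("scene")
print("small",U(f,(285,211),.048),"beaker foot",U(g,(212,249),0),"cruc",U(f,(283,152),.05),U(g,(196,219),0.0),"flask",U(g,(398,324),0),"beaker top",U(f,(241,140),.09))
for n,p in (("teal1",(386,212)),("teal2",(343,265)),("brown",(374,245))): print(n,U(f,p,.048))
o=ctrl.get_obs();print(o["tcp_rot"],o["clock"])
E
python3 -m handwheel --help | head -20
```

```text
['IKError', 'finish_job', 'get_obs', 'grab_frame', 'tcp_to_grasp']
small [ 0.50818216 -0.16337862  0.048     ] beaker foot [ 0.74881754 -0.02394255  0.        ] cruc [ 0.72057502 -0.16507595  0.05      ] [ 0.72388593 -0.17887495  0.        ] flask [0.52161423 0.44288211 0.        ] beaker top [ 0.75619862 -0.0166953   0.09      ]
teal1 [ 0.49495817 -0.51579725  0.048     ]
teal2 [ 0.3176411  -0.35304061  0.048     ]
brown [ 0.38210105 -0.46437188  0.048     ]
[-3.14134269e+00  1.70199757e-05  2.85580120e+00] 0.4invalid input: not JSON, or not a number
```

```bash
cat > go.py <<'E'
import sys
from h import *
from scipy.spatial.transform import Rotation as Ro
# python3 go.py x y z  [ax: tool z dir tilt deg] : orientation given as yaw(deg of tool x heading when down), tilt deg about tool y
def orient(yaw,tilt): return Ro.from_euler('z',yaw,degrees=True)*Ro.from_euler('x',180,degrees=True)*Ro.from_euler('y',tilt,degrees=True)
def rel(pos,R=None):
    o=ctrl.get_obs(); R0=Ro.from_euler('xyz',o["tcp_rot"])
    s=R0.inv().apply(np.array(pos)-o["position"])/.03
    tw=(R0.inv()*R).as_rotvec(degrees=True) if R is not None else np.zeros(3)
    print("slide",s.round(3),"twist",tw.round(2)); return s,tw
if __name__=="__main__":
    a=[float(v) for v in sys.argv[1:]]
    rel(a[:3],orient(a[3],a[4]) if len(a)>3 else None)
E
python3 go.py .36 .52 .34; python3 go.py .36 .52 .34 17.8 0
python3 -m handwheel '{"slide":[[-4.0,-3.0,-4.0],[-6.6,-2.5,-4.0],[-6.6,-2.5,-4.0],[-6.6,-2.5,-4.0],[-6.6,-2.5,-4.0]],"twist":[[0,0,7],[0,0,14],[0,0,21],[0,0,28],[0,0,35]],"jaw":[0,0,0,0,0]}' 40
python3 -c "
from h import *
print(ctrl.get_obs()['q'].round(3))"
```

```text
slide [-6.627 -2.486 -3.916] twist [0. 0. 0.]
slide [-6.627 -2.486 -3.916] twist [-0.0000e+00  2.0000e-02  1.4583e+02]
clock: 0.82
position: [0.3331, 0.5371, 0.3268]
tcp_rot: [3.141, -0.0, 2.239]
ft_force: [0.2, 0.9, 0.7]
grip_width: 0.0879
[-1.267  0.332  0.204  1.544 -0.069  1.272 -0.385]
```

```bash
python3 go.py .5 .42 .34 17.8 0; python3 go.py .56 .2 .34 17.8 0
```

```text
slide [-6.51   1.947 -0.441] twist [-1.0000e-02 -3.0000e-02  1.1049e+02]
slide [-13.505  -1.028  -0.445] twist [-1.0000e-02 -3.0000e-02  1.1049e+02]
```

```bash
python3 -m handwheel '{"slide":[[-1.4,0,-0.4],[-2.8,0,-0.4],[-4.2,0,-0.4],[-5.5,0,-0.4],[-6.9,0,-0.4]],"twist":[[0,0,7],[0,0,14],[0,0,21],[0,0,28],[0,0,35]],"jaw":[0,0,0,0,0]}'
python3 go.py .56 .1 .34 17.8 0; python3 go.py .56 -.1 .34 17.8 0; 
```

```text
clock: 1.23
position: [0.4619, 0.3751, 0.338]
tcp_rot: [3.141, -0.001, 1.628]
ft_force: [0.8, 0.2, 0.7]
grip_width: 0.0879
slide [-9.343  2.739 -0.074] twist [-1.000e-02 -5.000e-02  7.549e+01]
slide [-15.998   2.356  -0.079] twist [-1.000e-02 -5.000e-02  7.549e+01]
```

```bash
python3 -m handwheel '{"slide":[[-1.4,0.5,0],[-2.8,1,0],[-4.1,1.4,0],[-5.4,1.8,0],[-6.7,2.2,0]],"twist":[[0,0,7],[0,0,14],[0,0,21],[0,0,28],[0,0,35]],"jaw":[0,0,0,0,0]}'
python3 go.py .56 -.1 .34 17.8 0; python3 go.py .56 -.2 .34 17.8 0 
```

```text
clock: 1.65
position: [0.5388, 0.1815, 0.3379]
tcp_rot: [3.142, -0.001, 1.017]
ft_force: [0.7, 0.7, -0.9]
grip_width: 0.0877
slide [-7.61   5.535 -0.077] twist [-1.000e-02 -4.000e-02  4.049e+01]
slide [-10.445   7.287  -0.079] twist [-1.000e-02 -4.000e-02  4.049e+01]
```

```bash
python3 -m handwheel '{"slide":[[-1.2,0.7,0],[-2.4,1.5,0],[-3.6,2.2,0],[-4.8,3.0,0],[-6.0,3.7,0]],"twist":[[0,0,7],[0,0,14],[0,0,21],[0,0,28],[0,0,35]],"jaw":[0,0,0,0,0]}'
cat >> go.py <<'E'
def grasp(p,yaw,tilt):
    R=orient(yaw,tilt); return np.array(p)+R.apply([0,0,-ctrl.tcp_to_grasp]),R
E
python3 - <<'E'
from go import *
c=np.array([.487,-.3405,0]);d=np.array([np.cos(.31),np.sin(.31),0])
for h in (.15,.027):
    p,R=grasp(c+d*.012+[0,0,h],17.8,-40); print(p.round(4),R.as_euler('xyz').round(3)); rel(p,R)
print(ctrl.get_obs()['q'].round(2))
E
```

```text
clock: 2.07
position: [0.5393, -0.0267, 0.3379]
tcp_rot: [-3.141, -0.001, 0.407]
ft_force: [0.2, 0.1, -0.1]
grip_width: 0.0884
[ 0.487  -0.3405  0.1357] [3.142 0.698 0.311]
slide [-5.746  8.922  6.732] twist [  1.9  -40.03   5.28]
[ 0.487  -0.3405  0.0127] [3.142 0.698 0.311]
slide [-5.75   8.923 10.832] twist [  1.9  -40.03   5.28]
[-0.74  0.18  0.79  1.77 -0.14  1.25 -1.08]
```

```bash
python3 -m handwheel '{"slide":[[-0.7,1.2,0],[-1.5,2.3,0],[-2.2,3.4,0.2],[-2.9,4.5,0.5],[-3.6,5.6,1.0]],"twist":[[0,-4,1],[0,-8,2],[0,-14,3],[0,-21,4],[1,-28,5]],"jaw":[0,0,0,0,0]}'
python3 - <<'E'
from go import *
c=np.array([.487,-.3405,0]);d=np.array([np.cos(.31),np.sin(.31),0])
for h in (.15,.027):
    p,R=grasp(c+d*.012+[0,0,h],17.8,-40); rel(p,R)
print(ctrl.get_obs()['q'].round(2))
E
```

```text
clock: 2.48
position: [0.5089, -0.2229, 0.3093]
tcp_rot: [3.136, 0.49, 0.323]
ft_force: [1.1, 1.7, 1.0]
grip_width: 0.0877
slide [1.01  3.454 6.037] twist [  0.69 -11.96   0.56]
slide [2.938 3.436 9.656] twist [  0.69 -11.96   0.56]
[-0.39  0.57  0.85  1.53 -0.08  1.58 -0.78]
```

```bash
python3 -m handwheel '{"slide":[[0,1.2,0.3],[0,2.4,1],[0.4,3.4,2],[0.7,3.45,3.2],[1.0,3.45,4.5]],"twist":[[0.7,-3,0.5],[0.7,-6,0.5],[0.7,-9,0.5],[0.7,-12,0.5],[0.7,-12,0.5]],"jaw":[0,0,0,0,0]}'
python3 - <<'E'
from go import *
c=np.array([.487,-.3405,0]);d=np.array([np.cos(.31),np.sin(.31),0])
for h in (.15,.09,.027):
    p,R=grasp(c+d*.012+[0,0,h],17.8,-40); rel(p,R)
print(ctrl.get_obs()['q'].round(2))
f=ctrl.grab_frame("scene");save(f,"s1.png",(150,60,350,230),4)
f=ctrl.grab_frame("top");save(f,"t1.png",(230,150,430,280),4)
E
```

```text
clock: 2.9
position: [0.5068, -0.3333, 0.1714]
tcp_rot: [-3.14, 0.701, 0.312]
ft_force: [0.8, 1.0, -1.0]
grip_width: 0.0883
slide [0.23  0.026 1.363] twist [-0.03  0.18  0.05]
slide [1.52  0.028 2.891] twist [-0.03  0.18  0.05]
slide [2.875 0.03  4.496] twist [-0.03  0.18  0.05]
[-0.17  0.88  0.79  1.45 -0.07  1.49 -0.68]
```

View pics/s1.png

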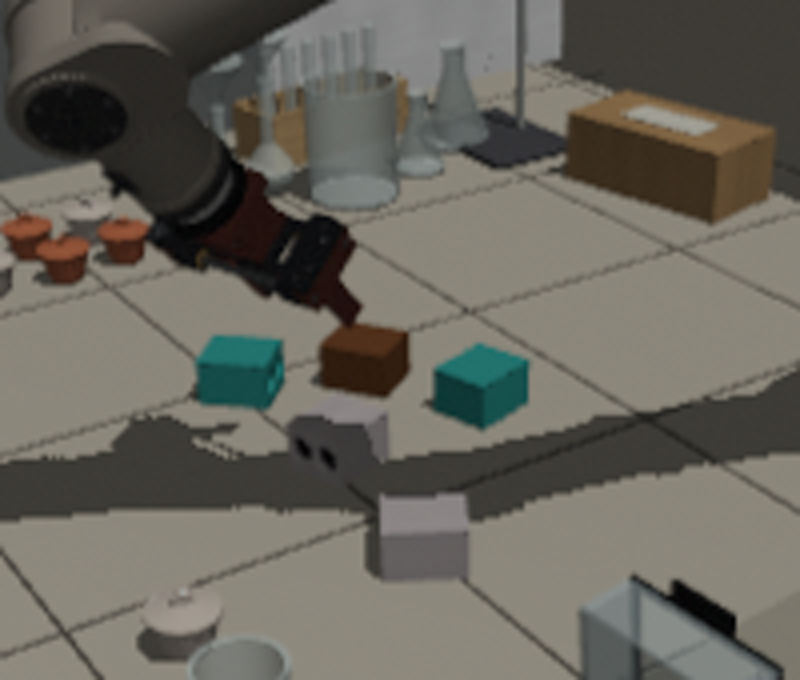

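View pics/t1.png

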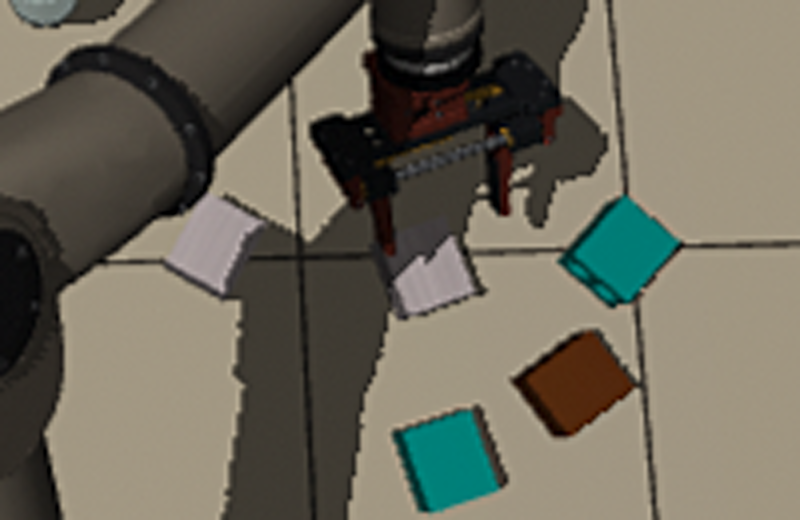

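```bash
python3 -m handwheel '{"slide":[[0.3,0,1.4],[0.9,0,2.1],[1.5,0,2.9],[2.0,0,3.5],[2.5,0.03,4.0]],"twist":[[0,0,0],[0,0,0],[0,0,0],[0,0,0],[0,0,0]],"jaw":[0,0,0,0,0]}'
python3 - <<'E'
from go import *
c=np.array([.487,-.3405,0]);d=np.array([np.cos(.31),np.sin(.31),0])
for h in (.027,):
    p,R=grasp(c+d*.012+[0,0,h],17.8,-40); rel(p,R)
f=ctrl.grab_frame("top");save(f,"t2.png",(250,150,430,280),4)
E
```

```text
clock: 3.42
position: [0.489, -0.3386, 0.0359]
tcp_rot: [-3.141, 0.696, 0.311]
ft_force: [-0.1, 0.4, 0.1]
grip_width: 0.0879
slide [0.432 0.039 0.648] twist [ 0.01 -0.12  0.03]
```

View pics/t2.png

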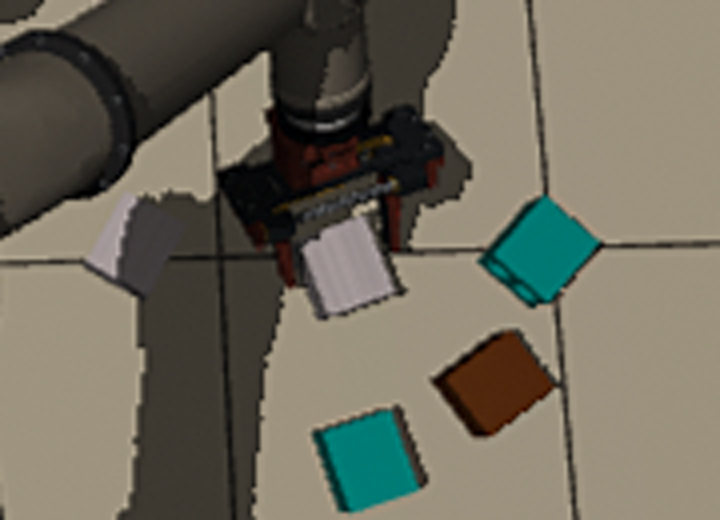

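Fingers straddle the block symmetrically (block around (350,265) in the crop). Lower and grip.

```bash
python3 -m handwheel '{"slide":[[0.4,0.04,0.5],[0.43,0.04,0.65],[0.43,0.04,0.65],[0.43,0.04,0.65],[0.43,0.04,0.65]],"twist":[[0,0,0],[0,0,0],[0,0,0],[0,0,0],[0,0,0]],"jaw":[0,0,0,100,180]}' 20
python3 -m handwheel '{"slide":[[0,0,0],[0,0,0],[0,0,0],[0,0,0],[0,0,0]],"twist":[[0,0,0],[0,0,0],[0,0,0],[0,0,0],[0,0,0]],"jaw":[255,255,255,255,255]}' 50
```

```text
clock: 3.88
position: [0.4864, -0.3412, 0.0134]
tcp_rot: [3.141, 0.696, 0.31]
ft_force: [0.6, -0.1, 0.1]
grip_width: 0.0777
clock: 4.3
position: [0.486, -0.3413, 0.0124]
tcp_rot: [3.141, 0.698, 0.311]
ft_force: [1.7, 0.0, 5.6]
grip_width: 0.0618
```

```bash
python3 -m handwheel '{"slide":[[-0.15,0,-0.18],[-0.6,0,-0.8],[-1.3,0,-1.6],[-2.1,0,-2.5],[-2.9,0,-3.4]],"twist":[[0,0,0],[0,0,0],[0,0,0],[0,4,0],[0,10,0]],"jaw":[255,255,255,255,255]}' 
python3 - <<'E'
from go import *
print(ctrl.get_obs()['q'].round(2))
for t in(0,50):
    p,R=grasp([.58,-.05,.20],4.3,t); rel(p,R)
f=ctrl.grab_frame("top");save(f,"t3.png",(230,130,430,280),4)
E
```

```text
clock: 4.72
position: [0.4861, -0.3382, 0.1435]
tcp_rot: [-3.136, 0.523, 0.318]
ft_force: [0.4, -0.3, -4.5]
grip_width: 0.0619
[-0.15  0.78  0.77  1.61 -0.13  1.29 -0.65]
slide [ 4.549 -8.167 -4.034] twist [ 3.34 29.86 13.54]
slide [ 4.84  -8.055 -4.459] twist [-2.9  79.59 14.69]
```

View pics/t3.png

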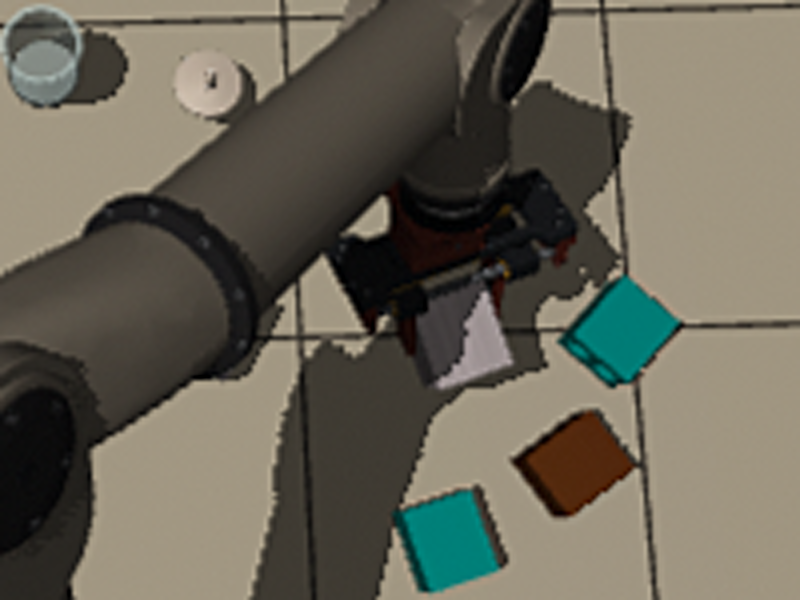

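```bash
python3 -m handwheel '{"slide":[[0.2,-1,-1],[0.6,-2.2,-2],[1.4,-3.4,-3],[2.2,-4.7,-3.5],[3.0,-6.0,-4.0]],"twist":[[0.5,7,0],[1,14,1],[1.5,21,2],[2,28,4],[2,34,8]],"jaw":[255,255,255,255,255]}' 
python3 - <<'E'
from go import *
print(ctrl.get_obs()['q'].round(2))
for t in(0,50):
    p,R=grasp([.60,-.05,.18],4.3,t); rel(p,R)
E
```

```text
clock: 5.18
position: [0.5507, -0.1575, 0.2045]
tcp_rot: [-3.136, -0.075, 0.164]
ft_force: [1.3, 0.4, -5.3]
grip_width: 0.0616
[-0.42  0.36  0.77  1.91 -0.36  0.93 -0.88]
slide [ 2.093 -3.259  1.618] twist [-0.48 -4.26  5.1 ]
slide [ 2.583 -3.217  1.431] twist [-2.66 45.71  4.54]
```

```bash
python3 -m handwheel '{"slide":[[0.6,-0.8,-0.3],[1.2,-1.6,-0.6],[1.7,-2.4,-0.6],[2.2,-3.2,-0.6],[2.5,-3.2,-0.6]],"twist":[[0,7,1],[-1,14,2],[-1,21,3],[-2,28,4],[-2,35,4.5]],"jaw":[255,255,255,255,255]}' 
python3 -m handwheel '{"slide":[[0,0,0],[0,0,0]],"twist":[[0,5.5,0],[0,10.5,0]],"jaw":[255,255]}' 
python3 - <<'E'
from go import *
print(ctrl.get_obs()['q'].round(2))
for h in(.1,.051):
    p,R=grasp([.60,-.05,h],4.3,50); rel(p,R)
f=ctrl.grab_frame("scene");save(f,"s4.png",(150,60,350,230),4)
E
```

```text
clock: 5.6
position: [0.5991, -0.0398, 0.2239]
tcp_rot: [-3.127, -0.604, 0.099]
ft_force: [-0.7, 2.9, -5.9]
grip_width: 0.0617
clock: 5.77
position: [0.6027, -0.039, 0.2308]
tcp_rot: [-3.111, -0.678, 0.101]
ft_force: [0.9, 1.1, -5.6]
grip_width: 0.062
[-0.54  0.11  0.61  2.27 -1.05  0.21 -0.44]
slide [-2.714  0.487  3.915] twist [-2.75 11.15  0.88]
slide [-3.739  0.525  5.186] twist [-2.75 11.15  0.88]
```

View pics/s4.png

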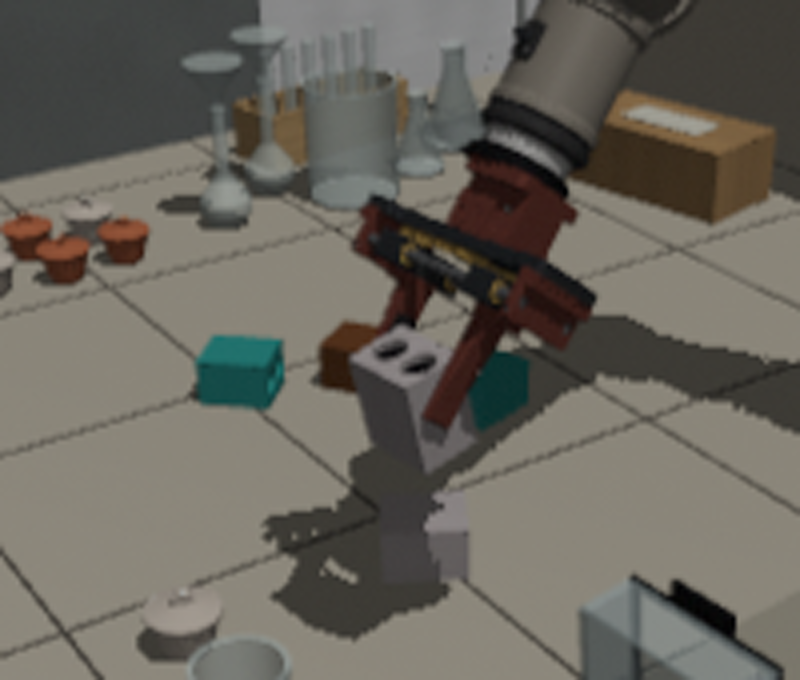

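```bash
python3 -m handwheel '{"slide":[[-0.7,0.2,0.9],[-1.4,0.4,1.9],[-2.0,0.5,2.9],[-2.7,0.5,3.9],[-2.7,0.5,3.9]],"twist":[[-0.5,0,0],[-1,0,0],[-2,0,0],[-2.7,0,0.9],[-2.7,0,0.9]],"jaw":[255,255,255,255,255]}' 
python3 - <<'E'
from go import *
print(ctrl.get_obs()['q'].round(3))
R0=Ro.from_euler('xyz',ctrl.get_obs()["tcp_rot"])
for h in(.1,.056):
    p,R=grasp([.60,-.05,h],4.3,50); rel(p,R)
E
```

```text
clock: 6.23
position: [0.6293, -0.0622, 0.1593]
tcp_rot: [-3.131, -0.613, 0.076]
ft_force: [0.1, 1.0, -5.1]
grip_width: 0.0619
[-0.22   0.289  0.306  2.217 -1.361  0.171 -0.14 ]
slide [-1.747 -0.461  1.682] twist [-0.66 14.88 -0.04]
slide [-2.59  -0.448  2.881] twist [-0.66 14.88 -0.04]
```

```bash
python3 - <<'E'
from go import *
for t in (35,50):
    p,R=grasp([.66,-.2,.17],-12,t); rel(p,R)
E
```

```text
slide [0.743 4.766 0.657] twist [-10.02  -0.04  13.39]
slide [0.901 4.799 0.633] twist [-11.72  14.85  12.  ]
```

```bash
python3 -m handwheel '{"slide":[[0,0.9,-0.2],[0.2,1.8,-0.2],[0.4,2.8,0.0],[0.6,3.8,0.2],[0.8,4.8,0.3]],"twist":[[-2,0,3],[-4,0,6],[-6,0,9],[-8,0,11],[-10,0,13.4]],"jaw":[255,255,255,255,255]}' 
python3 - <<'E'
from go import *
print(ctrl.get_obs()['q'].round(3))
for t in (38,50):
    p,R=grasp([.74,-.36,.17],-26,t); rel(p,R)
E
```

```text
clock: 6.65
position: [0.6661, -0.2039, 0.166]
tcp_rot: [-3.14, -0.613, -0.21]
ft_force: [1.4, 0.8, -5.4]
grip_width: 0.062
[-0.246  0.4    0.561  2.093 -1.223  0.225 -0.422]
slide [2.957 4.67  2.511] twist [-8.39  2.86 11.2 ]
slide [3.083 4.692 2.489] twist [-9.54 14.8  10.29]
```

```bash
python3 -m handwheel '{"slide":[[0.6,0.9,0.4],[1.2,1.8,0.9],[1.8,2.8,1.4],[2.4,3.8,1.9],[3.0,4.7,2.4]],"twist":[[-1.8,0,2],[-3.6,1,4],[-5.4,3,6],[-7,5,8],[-9,8,10.3]],"jaw":[255,255,255,255,255]}' 
python3 - <<'E'
from go import *
print(ctrl.get_obs()['q'].round(3))
for t,h in ((50,.12),(50,.052)):
    p,R=grasp([.74,-.36,h],-26,t); rel(p,R)
E
```

```text
clock: 7.07
position: [0.7536, -0.3686, 0.1673]
tcp_rot: [3.136, -0.724, -0.445]
ft_force: [-0.0, 0.2, -5.2]
grip_width: 0.0618
[ 0.003  0.586  0.482  1.838 -1.362  0.171 -0.408]
slide [-1.351 -0.067  1.444] twist [-0.03  8.53  0.39]
slide [-2.852 -0.078  3.143] twist [-0.03  8.53  0.39]
```

```bash
python3 - <<'E'
from go import *
for t,h in ((41.5,.12),(41.5,.06)):
    p,R=grasp([.785,-.385,h],-26,t); rel(p,R)
E
```

```text
slide [-0.16   0.032  2.586] twist [-0.    0.03  0.4 ]
slide [-1.484  0.023  4.084] twist [-0.    0.03  0.4 ]
```

```bash
python3 -m handwheel '{"slide":[[0,0,0.8],[0,0,1.7],[-0.2,0,2.6],[-0.7,0,3.1],[-1.1,0,3.6]],"twist":[[0,2,0],[0,4,0],[0,6,0],[0,8.5,0.4],[0,8.5,0.4]],"jaw":[255,255,255,255,255]}' 
python3 - <<'E'
from go import *
print(ctrl.get_obs()['q'].round(3))
for t,h in ((50,.052),):
    p,R=grasp([.785,-.385,h],-26,t); rel(p,R)
f=ctrl.grab_frame("scene");save(f,"s5.png",(130,60,330,230),4)
f=ctrl.grab_frame("top");save(f,"t5.png",(230,80,430,230),4)
E
```

```text
clock: 7.48
position: [0.8424, -0.4087, 0.1376]
tcp_rot: [3.14, -0.764, -0.45]
ft_force: [0.3, -0.8, -5.3]
grip_width: 0.0616
[ 0.086  0.75   0.42   1.624 -1.36   0.172 -0.444]
slide [-3.398  0.12   1.25 ] twist [-0.08  6.23  0.17]
```

View pics/s5.png

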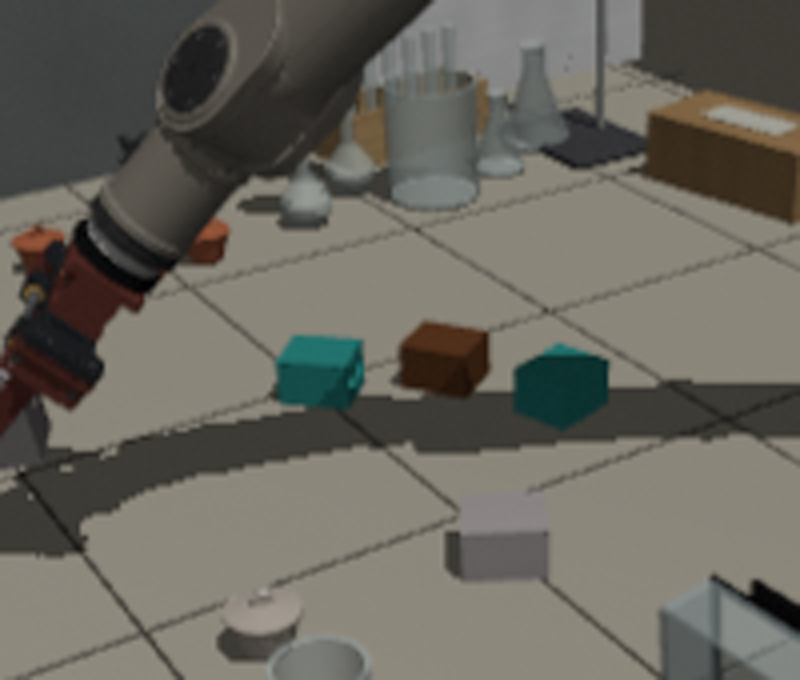

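View pics/t5.png

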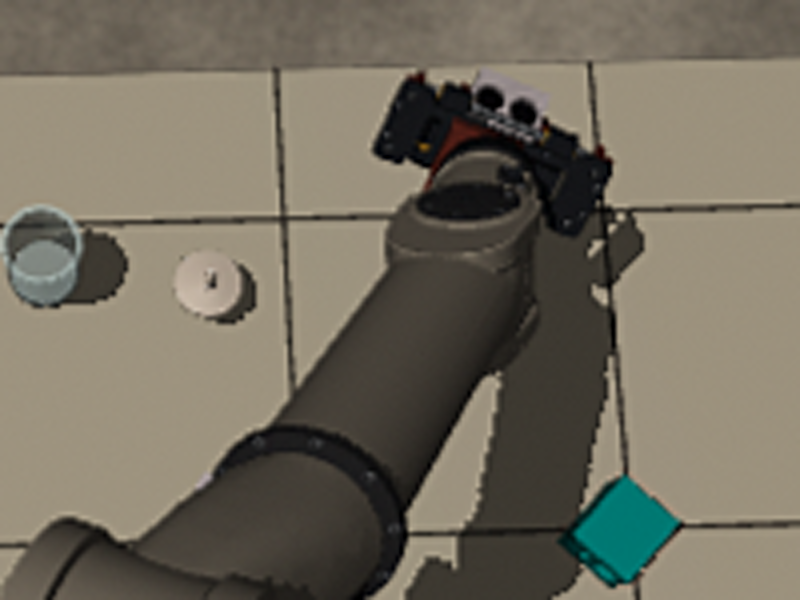

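```bash
python3 - <<'E'
from go import *
for t,h in ((38,.10),(38,.06)):
    p,R=grasp([.77,-.385,h],-26,t); rel(p,R)
f=ctrl.grab_frame("top"); print(U(f,(330,97),0))
E
```

```text
slide [-2.779  0.333 -0.204] twist [-0.04 -5.85  0.2 ]
slide [-3.702  0.331  0.758] twist [-0.04 -5.85  0.2 ]
[ 0.94726588 -0.35808185  0.        ]
```

```bash
python3 -m handwheel '{"slide":[[-0.9,0.1,-0.2],[-1.8,0.2,-0.2],[-2.7,0.3,-0.2],[-3.2,0.3,0.2],[-3.5,0.3,0.5]],"twist":[[0,-2,0],[0,-4,0],[0,-5.8,0],[0,-5.8,0],[0,-5.8,0]],"jaw":[255,255,255,255,255]}' 
python3 - <<'E'
from go import *
print(ctrl.get_obs()['q'].round(3))
for t,h in ((38,.053),):
    p,R=grasp([.77,-.385,h],-26,t); rel(p,R)
E
```

```text
clock: 8.05
position: [0.7833, -0.391, 0.0621]
tcp_rot: [3.14, -0.644, -0.451]
ft_force: [-0.1, 1.3, -6.1]
grip_width: 0.0618
[ 0.118  0.771  0.372  1.717 -1.364  0.17  -0.412]
slide [-0.56   0.013  0.574] twist [-0.02  1.07  0.13]
```

```bash
python3 -m handwheel '{"slide":[[-0.2,0,0.28],[-0.4,0,0.55],[-0.4,0,0.55]],"twist":[[0,0,0],[0,0,0],[0,0,0]],"jaw":[255,255,255]}' 
python3 -m handwheel '{"slide":[[-0.06,0,0.08],[-0.06,0,0.08]],"twist":[[0,0,0],[0,0,0]],"jaw":[255,255]}' 
python3 -c "
from go import *
f=ctrl.grab_frame('top');save(f,'t6.png',(230,80,430,230),4)"
```

```text
clock: 8.3
position: [0.7896, -0.3931, 0.0461]
tcp_rot: [3.14, -0.635, -0.449]
ft_force: [-0.4, 0.0, -5.4]
grip_width: 0.0619
clock: 8.47
position: [0.79, -0.394, 0.0455]
tcp_rot: [3.14, -0.636, -0.45]
ft_force: [0.2, 0.5, -5.5]
grip_width: 0.0616
```

View pics/t6.png

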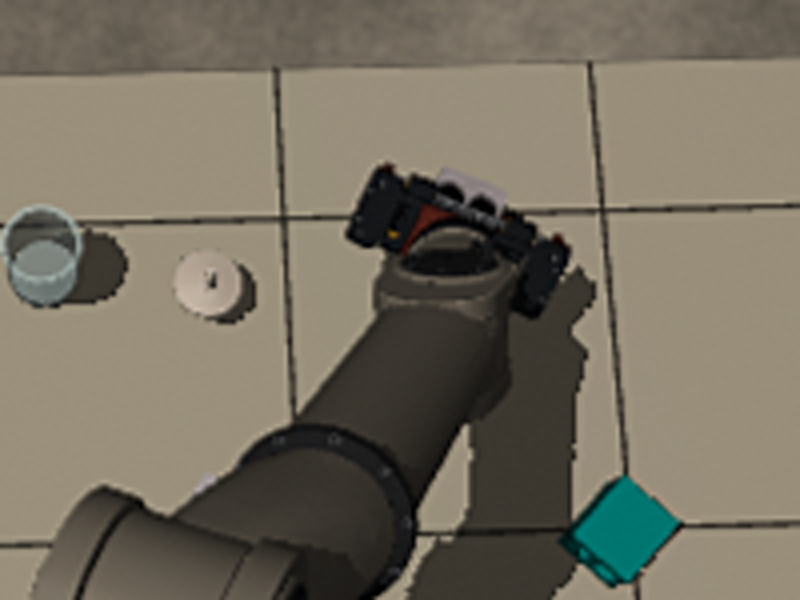

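```bash
python3 -m handwheel '{"slide":[[-0.2,0,0.2],[-0.25,0,0.3],[-0.25,0,0.3]],"twist":[[0,-3,0],[0,-3,0],[0,-3,0]],"jaw":[255,255,255]}' 
python3 -c "
from go import *
print(ctrl.get_obs()['q'].round(3))"
```

```text
clock: 8.77
position: [0.7936, -0.3939, 0.0391]
tcp_rot: [3.139, -0.592, -0.447]
ft_force: [1.5, 1.7, 5.7]
grip_width: 0.0616
[ 0.045  0.851  0.5    1.658 -1.285  0.282 -0.554]
```

```bash
python3 -m handwheel '{"slide":[[0,0,0],[-0.03,0,0.05],[-0.06,0,0.1],[-0.09,0,0.14],[-0.09,0,0.14]],"twist":[[0,0,0],[0,0,0],[0,0,0],[0,0,0],[0,0,0]],"jaw":[255,255,255,255,255]}' 4
python3 -c "
from go import *
print(ctrl.get_obs()['q'].round(3))
f=ctrl.grab_frame('top');save(f,'t7.png',(300,100,400,175),8)"
```

```text
clock: 9.18
position: [0.79, -0.3923, 0.0295]
tcp_rot: [-3.141, -0.584, -0.45]
ft_force: [-0.9, 5.5, 3.9]
grip_width: 0.0623
[ 0.058  0.855  0.479  1.663 -1.29   0.272 -0.544]
```

View pics/t7.png

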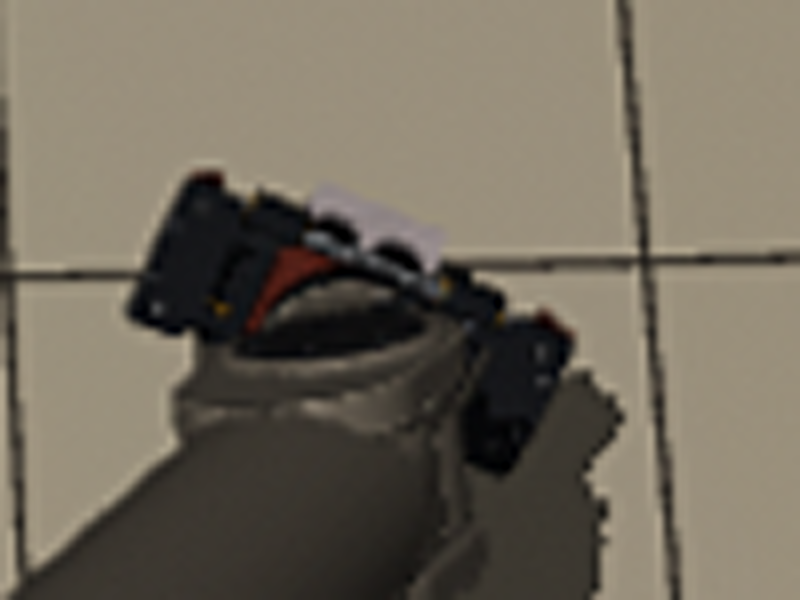

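```bash
python3 -m handwheel '{"slide":[[0,0,0],[0,0,0],[0,0,0],[0,0,-0.5],[0,0,-1.5]],"twist":[[0,0,0],[0,0,0],[0,0,0],[0,0,0],[0,0,0]],"jaw":[120,0,0,0,0]}' 
python3 -m handwheel '{"slide":[[0,0,-1.3],[0,0,-2.6],[0,0,-4],[-0.5,0,-5]],"twist":[[0,0,0],[0,0,0],[0,0,0],[0,0,0]],"jaw":[0,0,0,0]}' 
python3 -c "
from go import *
print(ctrl.get_obs()['q'].round(3))
f=ctrl.grab_frame('top');save(f,'t8.png',(260,80,400,185),5)
f=ctrl.grab_frame('scene');save(f,'s8.png',(90,60,290,210),4)"
```

```text
clock: 9.65
position: [0.7644, -0.3832, 0.0633]
tcp_rot: [3.138, -0.578, -0.451]
ft_force: [0.4, 0.2, -0.0]
grip_width: 0.0849
clock: 9.98
position: [0.6809, -0.3432, 0.1882]
tcp_rot: [3.14, -0.588, -0.453]
ft_force: [-0.3, 0.2, 1.9]
grip_width: 0.0879
[-0.232  0.538  0.803  1.919 -1.043  0.388 -0.744]
```

View pics/t8.png

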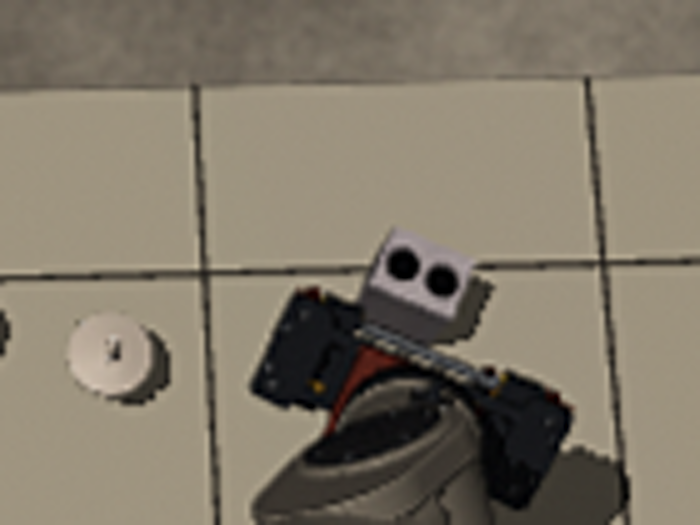

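View pics/s8.png

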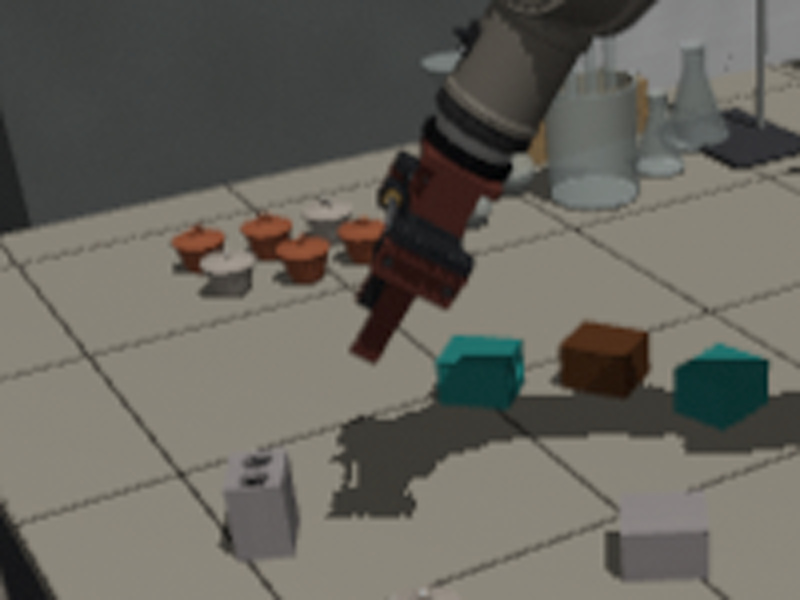

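```bash
python3 - <<'E'
from fit import *
from go import *
f=ctrl.grab_frame("top"); g=ctrl.grab_frame("scene")
b=lambda z:[(-.024,-.031,z),(.024,-.031,z),(.024,.031,z),(-.024,.031,z)]
top=poly(b(.072))
x0=list(U(f,(344,134),.072)[:2])+[-.45]; print(x0)
r,_=fit([(f,top)],x0);print(r)
r2,_=fit([(f,top),(g,top)],x0);print(r2)
save(f,"o8.png",(300,100,400,175),8,[P(f,X) for X in place(top,*r2)])
for h in (.15,.058):
    p,R=grasp([r2[0],r2[1],h],np.degrees(r2[2]),0); rel(p,R); print(p)
E
```

```text
[np.float64(0.7746042630468732), np.float64(-0.3824329719125585), -0.45]
[ 0.77305283 -0.38519892 -0.45421701]
[ 0.77380468 -0.3853132  -0.44627866]
slide [ 1.895 -0.034  3.37 ] twist [  0.13 -33.46  -0.31]
[ 0.77380468 -0.3853132   0.1313    ]
slide [ 0.204 -0.036  5.929] twist [  0.13 -33.46  -0.31]
[ 0.77380468 -0.3853132   0.0393    ]
```

View pics/o8.png

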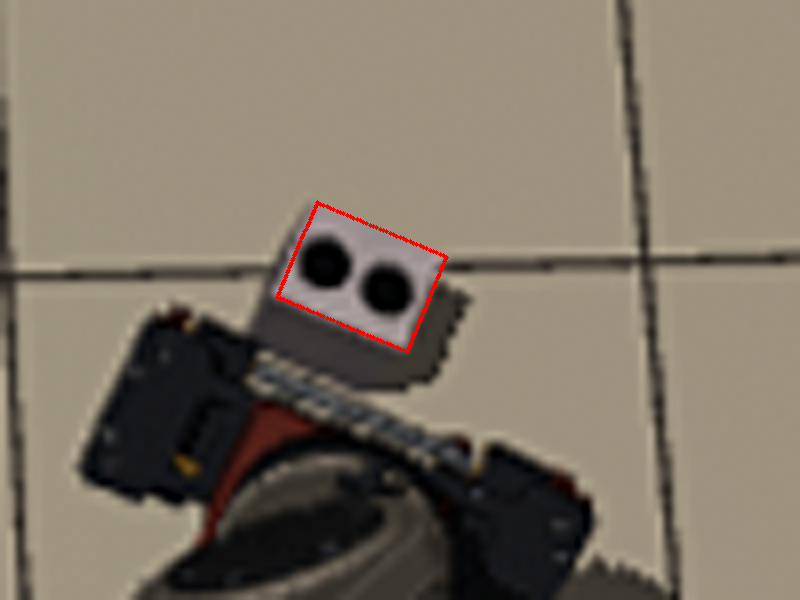

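```bash
python3 -m handwheel '{"slide":[[0.3,0,0],[0.6,0,0.3],[1.0,0,0.8],[1.4,0,1.5],[1.7,0,2.2]],"twist":[[0,-7,0],[0,-14,0],[0,-21,0],[0,-28,0],[0,-33.4,-0.3]],"jaw":[0,0,0,0,0]}' 
python3 - <<'E'
from go import *
print(ctrl.get_obs()['q'].round(3))
for z in (.13,.046): rel([.7738,-.3853,z],orient(np.degrees(-.448),0))
E
```

```text
clock: 10.6
position: [0.7529, -0.3747, 0.1563]
tcp_rot: [3.138, -0.02, -0.445]
ft_force: [2.4, -0.3, 1.4]
grip_width: 0.0879
[-0.036  0.981  0.922  1.175 -0.757  1.3   -1.189]
slide [0.764 0.016 0.893] twist [ 0.23 -1.13  0.15]
slide [0.708 0.004 3.693] twist [ 0.23 -1.13  0.15]
```

```bash
python3 -m handwheel '{"slide":[[0.75,0.01,0.5],[0.75,0.01,1.3],[0.73,0,2.2],[0.71,0,3.1],[0.71,0,3.5]],"twist":[[0,-1.1,0],[0.2,-1.1,0.15],[0.2,-1.1,0.15],[0.2,-1.1,0.15],[0.2,-1.1,0.15]],"jaw":[0,0,0,0,0]}' 
python3 - <<'E'
from go import *
print(ctrl.get_obs()['q'].round(3))
for z in (.046,): rel([.7738,-.3853,z],orient(np.degrees(-.448),0))
f=ctrl.grab_frame('scene');save(f,'s9.png',(90,100,230,210),5)
E
```

```text
clock: 11.02
position: [0.7708, -0.3848, 0.0456]
tcp_rot: [-3.139, 0.001, -0.451]
ft_force: [-0.7, 0.7, -0.2]
grip_width: 0.0878
[ 0.011  1.114  0.859  1.144 -0.814  1.214 -1.182]
slide [ 0.098 -0.03  -0.014] twist [-0.13  0.06 -0.15]
```

View pics/s9.png

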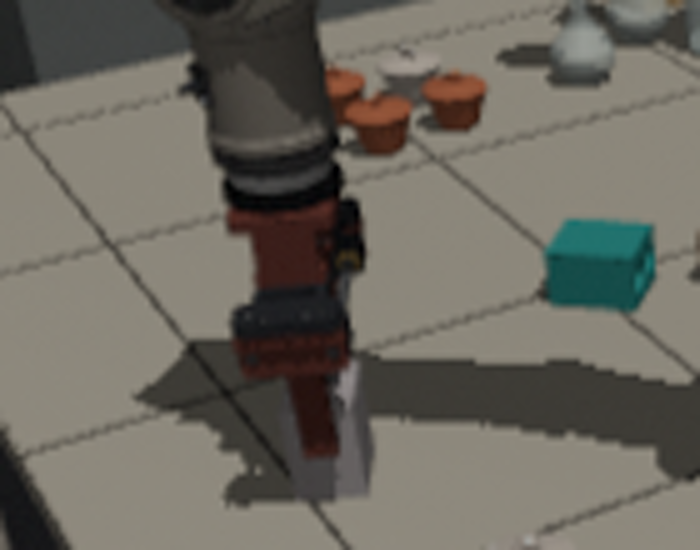

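```bash
python3 -m handwheel '{"slide":[[0.1,-0.03,0],[0.1,-0.03,0],[0.1,-0.03,0],[0.1,-0.03,0],[0.1,-0.03,0]],"twist":[[0,0,0],[0,0,0],[0,0,0],[0,0,0],[0,0,0]],"jaw":[0,120,255,255,255]}' 12
python3 -m handwheel '{"slide":[[0,0,0],[0,0,0],[0,0,-0.1],[0,0,-0.5],[0,0,-1.3]],"twist":[[0,0,0],[0,0,0],[0,0,0],[0,0,0],[0,0,0]],"jaw":[255,255,255,255,255]}' 35
python3 -m handwheel '{"slide":[[0,0,-1],[0,0,-2],[0,0,-3.2],[-0.3,0,-4.4],[-1.0,0,-5.2]],"twist":[[0,0,0],[0,0,0],[0,0,0],[0,0,0],[0,0,0]],"jaw":[255,255,255,255,255]}' 
python3 - <<'E'
from go import *
print(ctrl.get_obs()['q'].round(3))
f=ctrl.grab_frame('scene');save(f,'s10.png',(90,40,250,150),5)
E
```

```text
clock: 11.48
position: [0.7766, -0.3863, 0.0547]
tcp_rot: [-3.14, -0.008, -0.449]
ft_force: [-0.0, -0.1, -0.1]
grip_width: 0.0643
clock: 11.9
position: [0.7734, -0.3837, 0.0871]
tcp_rot: [-3.139, 0.002, -0.45]
ft_force: [-0.2, 0.0, -6.2]
grip_width: 0.062
clock: 12.32
position: [0.7485, -0.3736, 0.2507]
tcp_rot: [-3.142, -0.009, -0.449]
ft_force: [-0.5, -0.1, -4.1]
grip_width: 0.062
[-0.022  0.914  0.959  1.074 -0.714  1.452 -1.232]
```

View pics/s10.png

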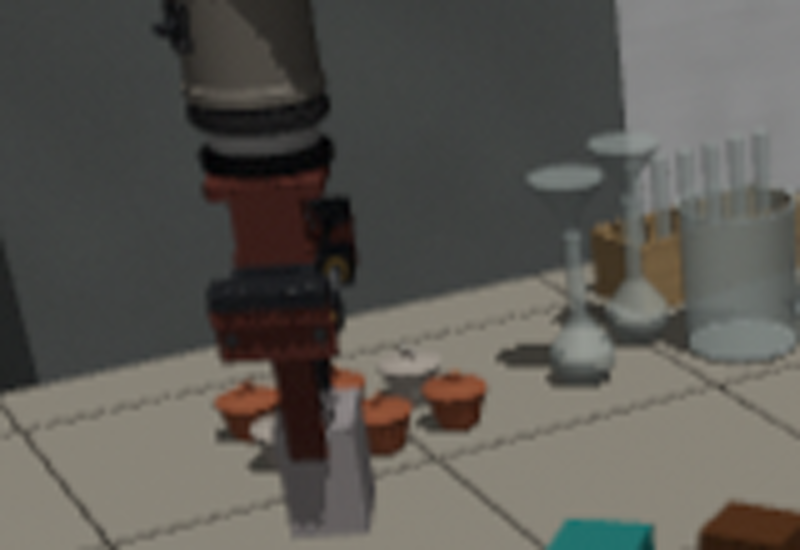

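```bash
python3 go.py .6 -.15 .26 -5 0; python3 go.py .48 .06 .26 4.3 0
```

```text
slide [-7.613 -4.601 -0.193] twist [  0.14  -0.68 -20.77]
slide [-14.258  -9.166  -0.274] twist [  0.19  -0.67 -30.07]
```

```bash
python3 -m handwheel '{"slide":[[-0.8,-0.5,-0.2],[-1.9,-1.1,-0.2],[-3.0,-1.8,-0.2],[-4.1,-2.5,-0.2],[-5.2,-3.2,-0.2]],"twist":[[0,0,-3],[0,0,-6],[0,0,-10],[0,0,-14],[0,0,-18]],"jaw":[255,255,255,255,255]}' 
python3 go.py .48 .06 .26 4.3 0
python3 -c "
from go import *
print(ctrl.get_obs()['q'].round(3))"
```

```text
clock: 12.78
position: [0.6469, -0.2164, 0.2519]
tcp_rot: [-3.141, -0.004, -0.132]
ft_force: [0.9, -0.0, -5.4]
grip_width: 0.0618
slide [-6.725 -8.401 -0.293] twist [ -0.    -0.24 -11.86]
[-0.387  0.647  0.996  1.551 -0.564  1.25  -1.007]
```

```bash
python3 -m handwheel '{"slide":[[-0.8,-1.0,-0.2],[-1.6,-2.0,-0.3],[-2.4,-3.0,-0.3],[-3.2,-4.0,-0.3],[-4.0,-5.0,-0.3]],"twist":[[0,0,-3],[0,0,-6],[0,0,-9],[0,0,-12],[0,0,-12]],"jaw":[255,255,255,255,255]}' 
python3 go.py .49 .12 .26 4.3 0
python3 -c "
from go import *
print(ctrl.get_obs()['q'].round(3))"
```

```text
clock: 13.2
position: [0.5481, -0.0521, 0.2606]
tcp_rot: [3.141, -0.005, 0.076]
ft_force: [0.2, 0.4, -5.1]
grip_width: 0.0616
slide [-1.492 -5.867  0.009] twist [ 0.02 -0.26  0.08]
[-0.861  0.387  1.101  1.862 -0.384  1.122 -1.114]
```

```bash
python3 -m handwheel '{"slide":[[-0.3,-1.2,0],[-0.6,-2.4,0],[-0.9,-3.6,0],[-1.2,-4.8,0],[-1.5,-5.8,0]],"twist":[[0,0,0],[0,0,0],[0,0,0],[0,0,0],[0,0,0]],"jaw":[255,255,255,255,255]}' 
python3 go.py .49 .218 .26 4.3 0
python3 -c "
from go import *
print(ctrl.get_obs()['q'].round(3))
f=ctrl.grab_frame('top');save(f,'t11.png',(120,140,300,275),4)"
```

```text
clock: 13.62
position: [0.4905, 0.1191, 0.2601]
tcp_rot: [3.141, -0.004, 0.075]
ft_force: [1.3, 0.5, -5.5]
grip_width: 0.0618
slide [ 2.300e-01 -3.289e+00  2.000e-03] twist [ 0.02 -0.25  0.  ]
[-1.34   0.293  1.2    1.963 -0.308  1.086 -1.505]
```

View pics/t11.png

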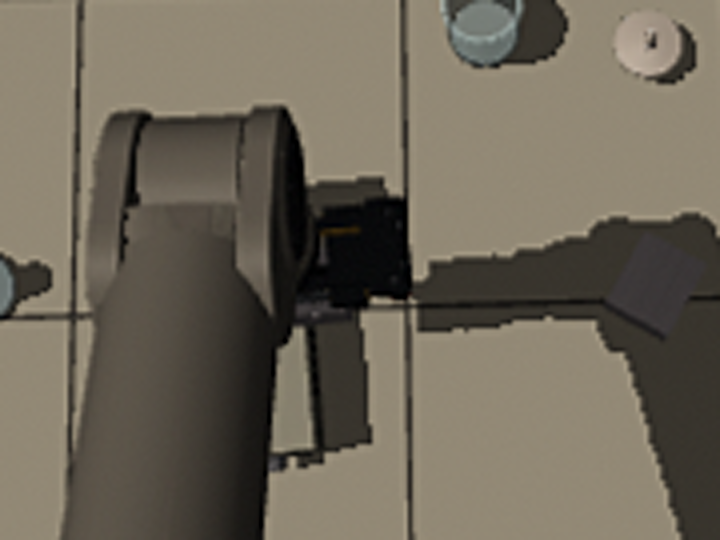

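```bash
python3 -m handwheel '{"slide":[[0.1,-1.0,0],[0.23,-2.0,0],[0.23,-2.9,0],[0.23,-3.28,0],[0.23,-3.28,0]],"twist":[[0,0,0],[0,0,0],[0,0,0],[0,0,0],[0,0,0]],"jaw":[255,255,255,255,255]}' 
python3 go.py .49 .218 .155 4.3 0
python3 -c "
from go import *
print(ctrl.get_obs()['q'].round(3))
f=ctrl.grab_frame('scene');save(f,'s12.png',(270,130,410,240),5.5)
f=ctrl.grab_frame('top');save(f,'t12.png',(120,140,300,275),4)"
```

```text
clock: 14.08
position: [0.491, 0.2185, 0.2597]
tcp_rot: [3.14, -0.005, 0.079]
ft_force: [-0.4, -0.3, -6.3]
grip_width: 0.0622
slide [-0.05   0.006  3.49 ] twist [ 0.11 -0.27  0.23]
[-1.425  0.375  1.148  1.893 -0.378  1.114 -1.624]
```

View pics/s12.png

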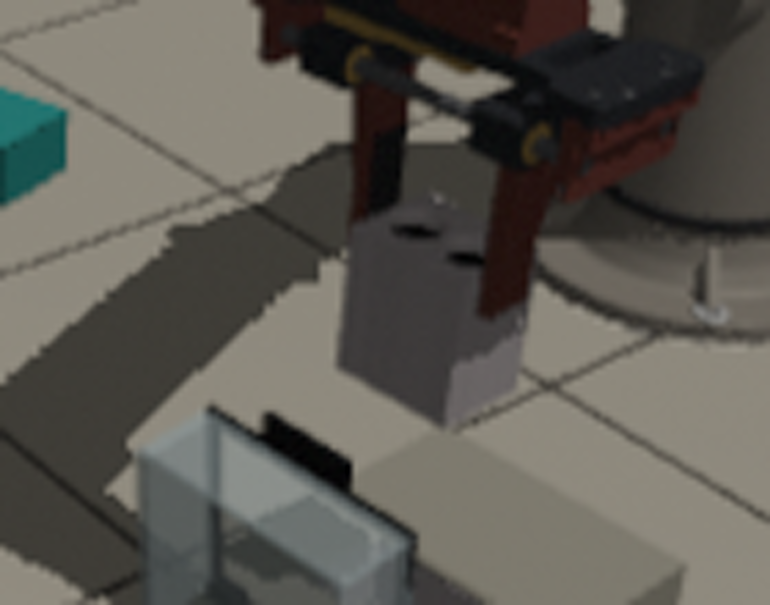

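View pics/t12.png

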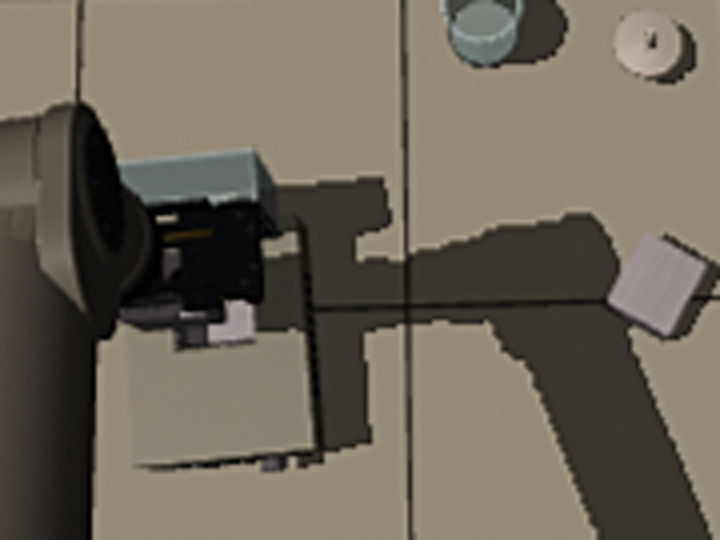

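```bash
python3 - <<'E'
from fit import *
f=ctrl.grab_frame('scene')
def box(z): 
    A=lambda a,b:seg(np.array(a),np.array(b))
    e=[];w,d=.024,.031
    e+=[A((w,-d,z),(w,d,z)),A((-w,d,z),(w,d,z)),A((w,d,z),(w,d,z+.072)),A((w,-d,z),(w,-d,z+.072)),A((w,-d,z+.072),(w,d-.015,z+.072))]
    return np.vstack(e)
o=ctrl.get_obs()["position"]
best=[]
for z in np.arange(.196,.216,.001):
    r,c=fit([(f,box(z))],[o[0],o[1],.078]); best.append((c,z,r))
best.sort(key=lambda t:t[0])
for b in best[:5]: print(b)
c,z,r=best[0]
save(f,"o12.png",(270,130,410,240),5.5,[P(f,X) for X in place(box(z),*r)])
E
```

```text
(np.float64(-105.50564575195312), np.float64(0.196), array([0.47803807, 0.20194178, 0.0671302 ]))
(np.float64(-105.4912338256836), np.float64(0.197), array([0.4790907 , 0.20295408, 0.06531829]))
(np.float64(-105.46902465820312), np.float64(0.198), array([0.48013693, 0.20399403, 0.06761628]))
(np.float64(-105.44258117675781), np.float64(0.199), array([0.48118639, 0.20500642, 0.06607326]))
(np.float64(-105.40685272216797), np.float64(0.2), array([0.48225273, 0.20603522, 0.06429847]))
```

View pics/o12.png

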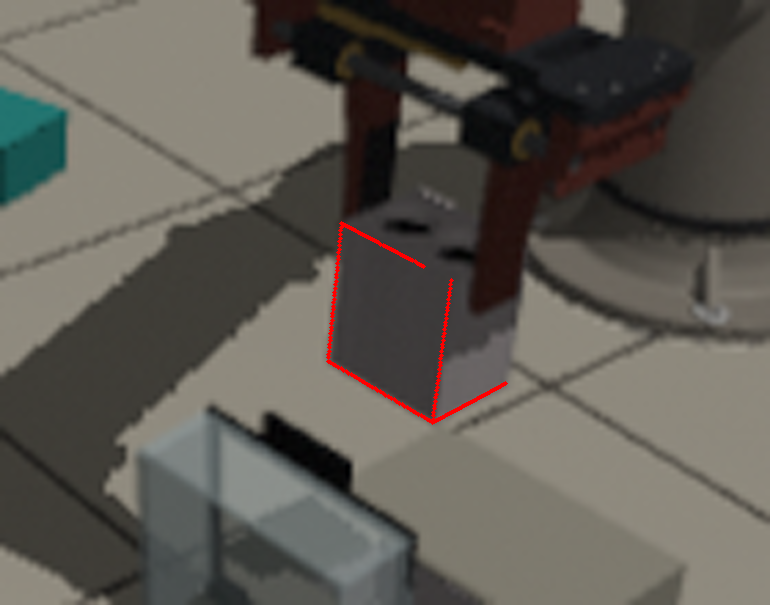

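```bash
python3 -m handwheel '{"slide":[[0,0,0],[0,0,0],[0,0,0]],"twist":[[0,0,0],[0,0,0],[0,0,0]],"jaw":[255,255,255]}' 
cat > held.py <<'E'
from fit import *
def box(z): 
    A=lambda a,b:seg(np.array(a),np.array(b))
    e=[];w,d=.024,.031
    e+=[A((w,-d,z),(w,d,z)),A((-w,d,z),(w,d,z)),A((w,d,z),(w,d,z+.072)),A((w,-d,z),(w,-d,z+.072)),A((w,-d,z+.072),(w,d-.015,z+.072))]
    return np.vstack(e)
f=ctrl.grab_frame('scene')
o=ctrl.get_obs(); p=o["position"]; print(p,o["tcp_rot"],o["ft_force"])
for dz in (.046,.050,.054): print(dz,fit([(f,box(p[2]-dz))],[p[0],p[1],.075]))
E
python3 held.py
```

```text
clock: 14.48
position: [0.4921, 0.2142, 0.2603]
tcp_rot: [3.14, -0.006, 0.072]
ft_force: [0.1, -0.2, -6.4]
grip_width: 0.0621
[0.49211291 0.21446738 0.26033876] [ 3.14000168 -0.00591588  0.07271365] [ 0.00866701 -0.48734727 -5.82101141]
0.046 (array([0.4974385 , 0.21972436, 0.04291158]), np.float64(-106.3602523803711))
0.05 (array([0.4932824 , 0.21588886, 0.04935103]), np.float64(-106.31187438964844))
0.054 (array([0.48920125, 0.2119417 , 0.05199438]), np.float64(-106.28221893310547))
```

```bash
python3 go.py .49 .2182 .155 4.3 0; python3 -m handwheel '{"slide":[[-0.06,-0.13,0.8],[-0.06,-0.13,1.7],[-0.06,-0.13,2.6],[-0.06,-0.13,3.2],[-0.06,-0.13,3.4]],"twist":[[0,0,0],[0,0,0],[0,-0.3,0],[0,-0.3,0],[0,-0.3,0]],"jaw":[255,255,255,255,255]}' 
python3 -m handwheel '{"slide":[[0,0,0],[0,0,0],[0,0,0]],"twist":[[0,0,0],[0,0,0],[0,0,0]],"jaw":[255,255,255]}' 
python3 held.py;  python3 go.py .49 .2182 .133 4.3 0
python3 -c "
from go import *
f=ctrl.grab_frame('scene');save(f,'s13.png',(270,150,390,250),6)
f=ctrl.grab_frame('top');save(f,'t13.png',(130,170,230,250),7)"
```

```text
slide [-0.082 -0.135  3.511] twist [ 0.09 -0.34 -0.13]
clock: 14.95
position: [0.4889, 0.2181, 0.1557]
tcp_rot: [3.138, 0.003, 0.074]
ft_force: [-0.8, -0.1, -5.3]
grip_width: 0.062
clock: 15.2
position: [0.4917, 0.2191, 0.1596]
tcp_rot: [3.141, -0.003, 0.074]
ft_force: [0.7, -0.8, -5.2]
grip_width: 0.0617
[0.49158449 0.21923546 0.15960954] [ 3.14088329e+00 -2.93689248e-03  7.40253854e-02] [ 0.04419711  0.36420446 -4.79894426]
0.046 (array([0.46025596, 0.18978265, 0.31453712]), np.float64(-129.57411193847656))
0.05 (array([0.45615161, 0.18568354, 0.32693953]), np.float64(-127.62281036376953))
0.054 (array([0.50695227, 0.18548802, 0.04718955]), np.float64(-126.16022491455078))
slide [-0.058  0.03   0.887] twist [ 0.04 -0.17 -0.06]
```

View pics/s13.png

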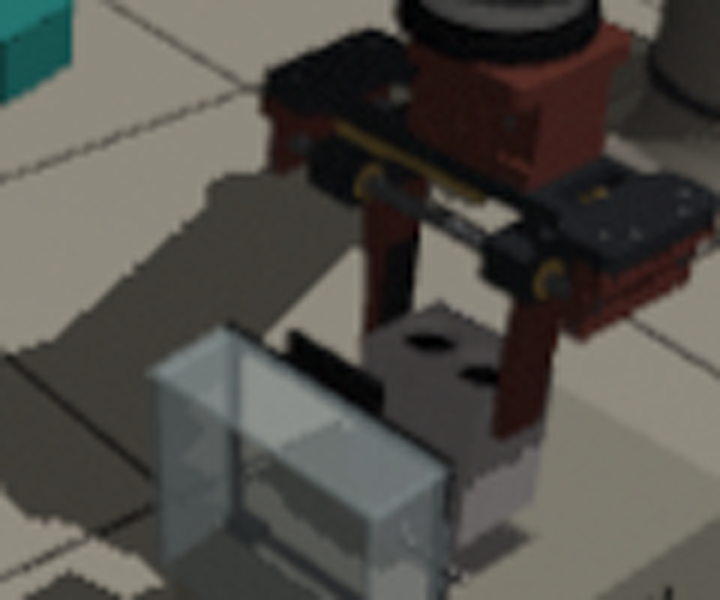

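View pics/t13.png

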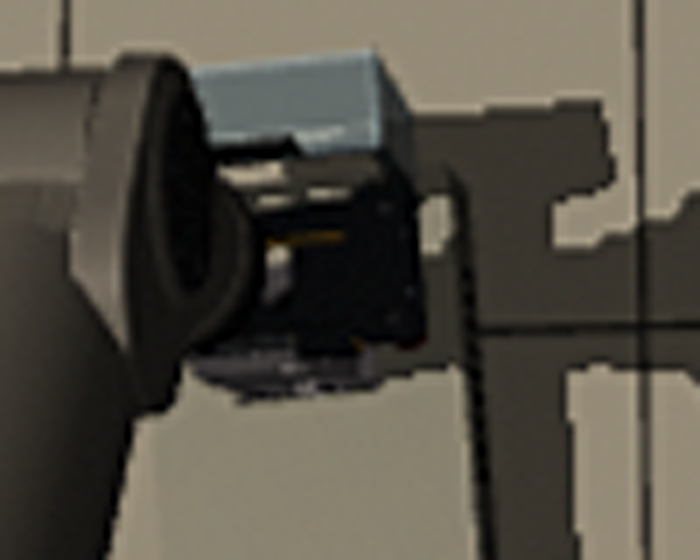

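```bash
python3 -m handwheel '{"slide":[[-0.05,0.03,0.2],[-0.05,0.03,0.4],[-0.05,0.03,0.6],[-0.05,0.03,0.65],[-0.05,0.03,0.65]],"twist":[[0,-0.2,0],[0,-0.2,0],[0,-0.2,0],[0,-0.2,0],[0,-0.2,0]],"jaw":[255,255,255,255,255]}' 
python3 -m handwheel '{"slide":[[0,0,0],[0,0,0],[0,0,0]],"twist":[[0,0,0],[0,0,0],[0,0,0]],"jaw":[255,255,255]}' 
python3 go.py .49 .2182 .133 4.3 0
```

```text
clock: 15.77
position: [0.4889, 0.2177, 0.138]
tcp_rot: [3.139, 0.003, 0.074]
ft_force: [0.1, -1.0, -4.8]
grip_width: 0.0617
clock: 16.02
position: [0.4892, 0.2179, 0.1388]
tcp_rot: [3.14, 0.003, 0.074]
ft_force: [0.6, -0.0, -4.9]
grip_width: 0.062
slide [ 0.029 -0.009  0.194] twist [ 0.11  0.16 -0.06]
```

Bottom is about 2–3 mm above the deck. Lower in small steps, watching forces.

```bash
python3 -m handwheel '{"slide":[[0.03,-0.01,0.1],[0.03,-0.01,0.2],[0.03,-0.01,0.3],[0.03,-0.01,0.3]],"twist":[[0,0,0],[0,0,0],[0,0,0],[0,0,0]],"jaw":[255,255,255,255]}' 
python3 go.py .49 .2182 .120 4.3 0
python3 -c "
from go import *
f=ctrl.grab_frame('scene');save(f,'s14.png',(290,170,390,250),7)"
```

```text
clock: 16.35
position: [0.4894, 0.2181, 0.129]
tcp_rot: [3.139, 0.004, 0.074]
ft_force: [0.6, 1.3, -4.8]
grip_width: 0.062
slide [ 0.02  -0.003  0.299] twist [ 0.14  0.22 -0.05]
```

View pics/s14.png

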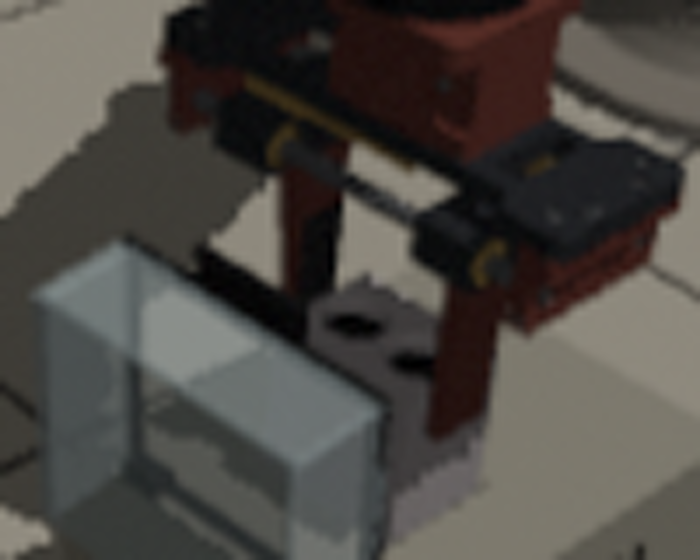

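```bash
python3 -m handwheel '{"slide":[[0.02,0,0.1],[0.02,0,0.2],[0.02,0,0.3],[0.02,0,0.3]],"twist":[[0.1,0.2,0],[0.1,0.2,0],[0.1,0.2,0],[0.1,0.2,0]],"jaw":[255,255,255,255]}' 
python3 -m handwheel '{"slide":[[0,0,0.1],[0,0,0.2],[0,0,0.3],[0,0,0.3]],"twist":[[0,0,0],[0,0,0],[0,0,0],[0,0,0]],"jaw":[255,255,255,255]}' 
```

```text
clock: 16.73
position: [0.4901, 0.2181, 0.1201]
tcp_rot: [3.141, 0.0, 0.074]
ft_force: [-0.7, -0.0, -4.5]
grip_width: 0.0617
clock: 17.07
position: [0.4902, 0.2182, 0.1111]
tcp_rot: [3.141, 0.0, 0.074]
ft_force: [0.1, 0.3, -5.1]
grip_width: 0.0618
```

Sliding in freely. 17 mm to go.

```bash
python3 -m handwheel '{"slide":[[0,0,0.1],[0,0,0.2],[0,0,0.3],[0,0,0.4],[0,0,0.4]],"twist":[[0,0,0],[0,0,0],[0,0,0],[0,0,0],[0,0,0]],"jaw":[255,255,255,255,255]}' 
python3 -m handwheel '{"slide":[[0,0,0.05],[0,0,0.1],[0,0,0.1]],"twist":[[0,0,0],[0,0,0],[0,0,0]],"jaw":[255,255,255]}' 
```

```text
clock: 17.48
position: [0.4902, 0.2181, 0.0991]
tcp_rot: [3.141, 0.0, 0.074]
ft_force: [0.0, 0.1, -5.9]
grip_width: 0.0618
clock: 17.73
position: [0.4909, 0.2182, 0.0974]
tcp_rot: [-3.141, -0.001, 0.074]
ft_force: [-2.3, -1.3, 2.8]
grip_width: 0.0615
```

```bash
python3 -m handwheel '{"slide":[[0,0,0.05],[0,0,0.08],[0,0,0.08]],"twist":[[0,0,0],[0,0,0],[0,0,0]],"jaw":[255,255,255]}'
python3 -c "
from go import *
f=ctrl.grab_frame('scene');save(f,'s15.png',(290,170,390,250),7)"
```

```text
clock: 17.98
position: [0.4912, 0.2182, 0.0973]
tcp_rot: [-3.139, -0.0, 0.074]
ft_force: [-10.9, -2.1, 32.9]
grip_width: 0.0617
```

View pics/s15.png

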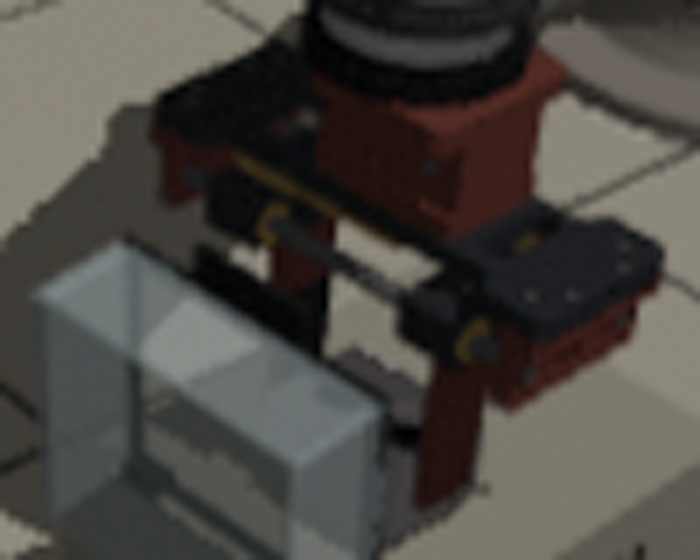

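```bash
python3 -m handwheel '{"slide":[[0,0,-0.1],[0,0,-0.1],[0,0,-0.1]],"twist":[[0,0,0],[0,0,0],[0,0,0]],"jaw":[255,255,255]}' 10
python3 -m handwheel '{"slide":[[0,0,0],[0,0,0],[0,0,0],[0,0,0],[0,0,0]],"twist":[[0,0,0],[0,0,0],[0,0,0],[0,0,0],[0,0,0]],"jaw":[150,60,0,0,0]}' 
python3 -m handwheel '{"slide":[[0,0,-0.5],[0,0,-1.5],[0,0,-2.7],[0,0,-4],[0,0,-5.3]],"twist":[[0,0,0],[0,0,0],[0,0,0],[0,0,0],[0,0,0]],"jaw":[0,0,0,0,0]}' 
python3 -c "
from go import *
print(ctrl.get_obs()['q'].round(3))
f=ctrl.grab_frame('scene');save(f,'s16.png',(270,150,410,270),5.5)
f=ctrl.grab_frame('top');save(f,'t16.png',(130,160,230,260),6)"
```

```text
clock: 18.28
position: [0.4906, 0.2184, 0.0973]
tcp_rot: [3.142, -0.001, 0.074]
ft_force: [-0.8, 0.1, 2.4]
grip_width: 0.0618
clock: 18.7
position: [0.4907, 0.2182, 0.0973]
tcp_rot: [3.141, -0.001, 0.074]
ft_force: [-0.2, 0.9, 1.0]
grip_width: 0.0836
clock: 19.12
position: [0.4902, 0.2176, 0.2577]
tcp_rot: [3.14, -0.0, 0.073]
ft_force: [-1.2, 0.6, 0.7]
grip_width: 0.0877
[-1.42   0.378  1.145  1.894 -0.382  1.115 -1.625]
```

View pics/s16.png

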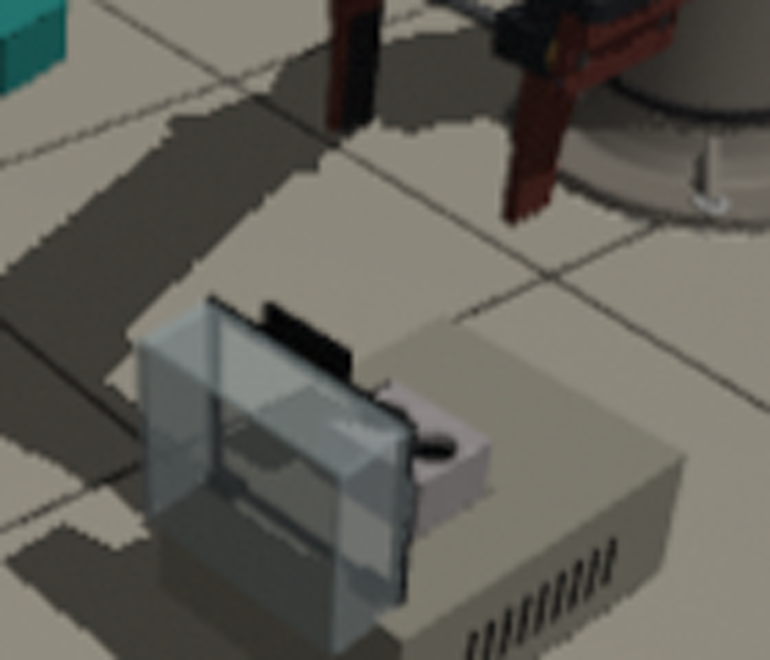

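View pics/t16.png

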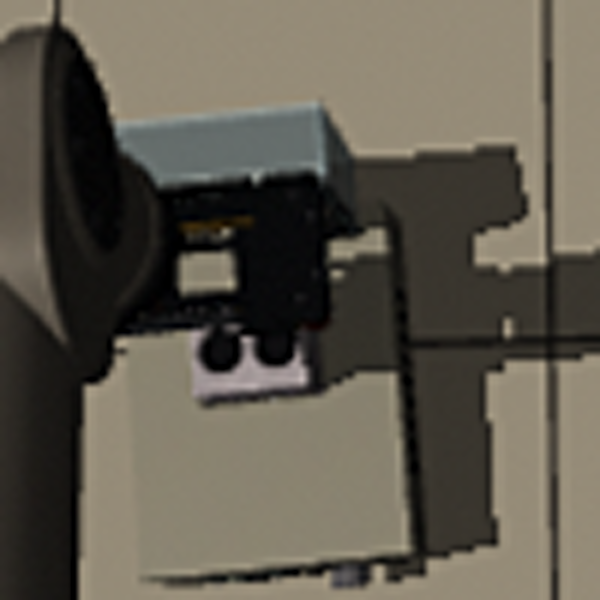

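```bash
python3 -m handwheel '{"slide":[[0,0,-0.8],[0.6,0,-1.6],[1.8,0,-1.6],[3.0,0,-1.6],[4.2,0,-1.6]],"twist":[[0,0,0],[0,0,0],[0,0,0],[0,0,0],[0,0,0]],"jaw":[60,120,180,255,255]}' 
python3 - <<'E'
from fit import *
from go import *
g=ctrl.grab_frame('scene');f=ctrl.grab_frame('top')
b=poly([(-.024,-.031,.115),(.024,-.031,.115),(.024,.031,.115),(-.024,.031,.115)])
B=place(b,.4905,.2182,.074)
def hood(th):
    c,s=np.cos(th),np.sin(th)
    def h(d,y,z): return (.06-d*c+z*s, y, .085+d*s+z*c)
    e=[]
    for y in(-.06,.06): e+=[seg(np.array(h(0,y,0)),np.array(h(.105,y,0))),seg(np.array(h(0,y,.048)),np.array(h(.105,y,.048))),seg(np.array(h(.105,y,0)),np.array(h(.105,y,.048)))]
    for z in(0,.048): e.append(seg(np.array(h(.105,-.06,z)),np.array(h(.105,.06,z))))
    return place(np.vstack(e),.49,.218,.075)
G=grad(g);sc=[]
for th in np.arange(1.5,1.92,.02):
    X=hood(th); p=np.array([P(g,x) for x in X]); sc.append((map_coordinates(G,[p[:,1],p[:,0]],order=1).mean(),th))
sc.sort();print(sc[-3:])
th=sc[-1][1]
save(g,"s17.png",(270,130,410,250),5.5,[P(g,X) for X in np.vstack([B,hood(th)])])
save(f,"t17.png",(130,150,230,250),6,[P(f,X) for X in B])
print(ctrl.get_obs()["q"].round(2))
rel([.68,.232,.30],orient(4.3,0))
E
```

```text
clock: 19.63
position: [0.6172, 0.2287, 0.3039]
tcp_rot: [-3.14, -0.0, 0.076]
ft_force: [-0.4, 1.1, 1.6]
grip_width: 0.0579
[(np.float32(113.2739), np.float64(1.6600000000000001)), (np.float32(114.354774), np.float64(1.62)), (np.float32(120.088036), np.float64(1.6400000000000001))]
[-1.11  0.57  1.03  1.54 -0.5   1.31 -1.52]
slide [ 2.018 -0.043  0.09 ] twist [ 0.21 -0.08 -0.18]
```

View pics/s17.png

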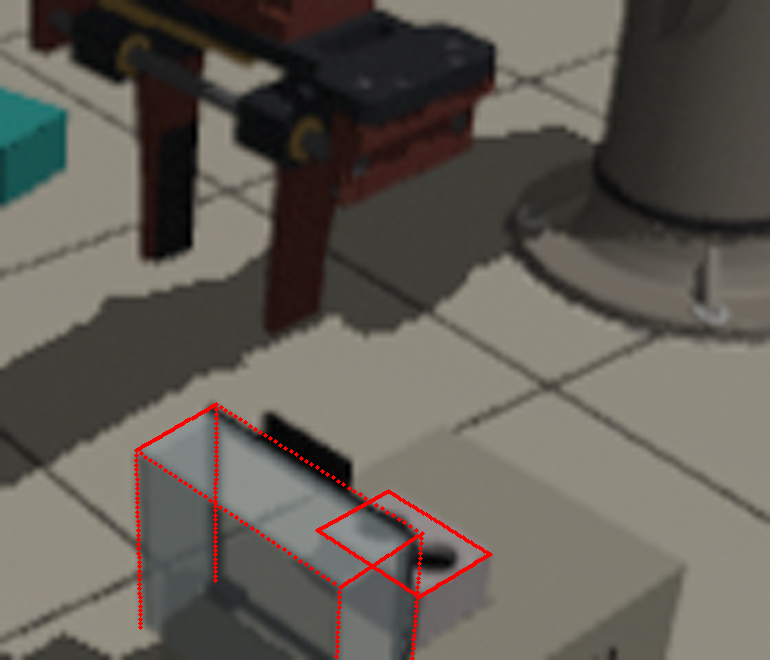

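View pics/t17.png

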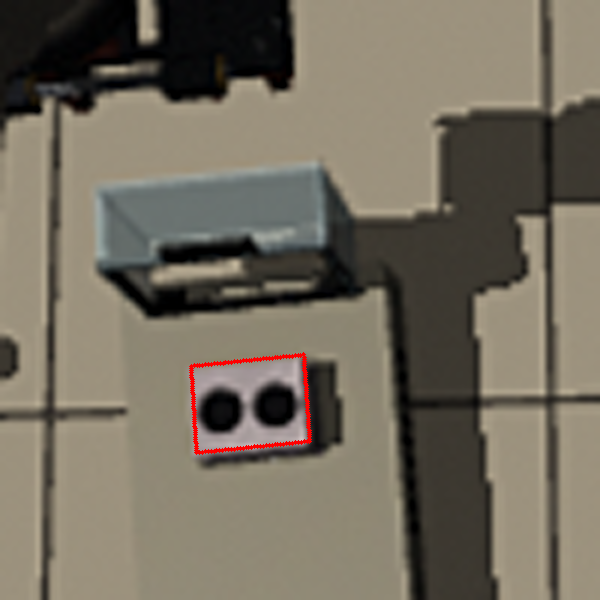

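```bash
python3 -m handwheel '{"slide":[[1.0,-0.04,0],[2.0,-0.04,0.1],[2.0,-0.04,0.1],[2.0,-0.04,0.1],[2.0,-0.04,0.1]],"twist":[[0,0,0],[0,0,0],[0,0,0],[0,0,0],[0,0,0]],"jaw":[255,255,255,255,255]}' 
cat > hood.py <<'E'
from go import *
import sys
yaw=.075;hx,hy=.49+.06*np.cos(yaw),.218+.06*np.sin(yaw)
def tgt(th,d=.085,clr=0):
    x=-d*np.cos(th)+.048*np.sin(th)+.010+clr; z=.085+d*np.sin(th)+.048*np.cos(th)
    return [hx+x*np.cos(yaw),hy+x*np.sin(yaw),z]
if __name__=="__main__":
  for a in sys.argv[1:]:
    th=float(a); print(th,np.round(tgt(th),3)); rel(tgt(th),orient(4.3,0))
E
python3 hood.py 1.8 1.64; python3 go.py .655 .23 .166 4.3 0
```

```text
clock: 20.15
position: [0.675, 0.2329, 0.3011]
tcp_rot: [3.141, 0.0, 0.074]
ft_force: [0.3, -0.9, 0.5]
grip_width: 0.0167
1.8 [0.626 0.228 0.157]
slide [-1.649  0.033  4.808] twist [ 0.02  0.02 -0.08]
1.64 [0.613 0.227 0.166]
slide [-2.059  0.034  4.488] twist [ 0.02  0.02 -0.08]
slide [-0.67   0.045  4.503] twist [ 0.02  0.02 -0.08]
```

```bash
python3 -m handwheel '{"slide":[[-0.3,0,1.0],[-0.6,0.04,2.0],[-0.6,0.04,3.0],[-0.6,0.04,4.0],[-0.6,0.04,4.5]],"twist":[[0,0,0],[0,0,0],[0,0,0],[0,0,0],[0,0,0]],"jaw":[255,255,255,255,255]}' 
python3 -m handwheel '{"slide":[[0,0,0],[0,0,0]],"twist":[[0,0,0],[0,0,0]],"jaw":[255,255]}' 
python3 hood.py 1.64 1.5 1.3
python3 -c "
from go import *
f=ctrl.grab_frame('scene');save(f,'s18.png',(250,130,410,260),5)
f=ctrl.grab_frame('top');save(f,'t18.png',(130,150,230,250),6)"
```

```text
clock: 20.57
position: [0.6548, 0.2315, 0.1635]
tcp_rot: [-3.142, 0.004, 0.075]
ft_force: [-0.7, -0.4, -0.9]
grip_width: 0.0005
clock: 20.73
position: [0.6576, 0.231, 0.1672]
tcp_rot: [3.141, -0.001, 0.074]
ft_force: [0.2, -0.1, -0.4]
grip_width: 0.0007
1.64 [0.613 0.227 0.166]
slide [-1.479  0.013  0.022] twist [ 0.01 -0.03 -0.03]
1.5 [0.602 0.226 0.173]
slide [-1.876  0.013 -0.202] twist [ 0.01 -0.03 -0.03]
1.3 [0.583 0.225 0.18 ]
slide [-2.487  0.014 -0.421] twist [ 0.01 -0.03 -0.03]
```

View pics/s18.png

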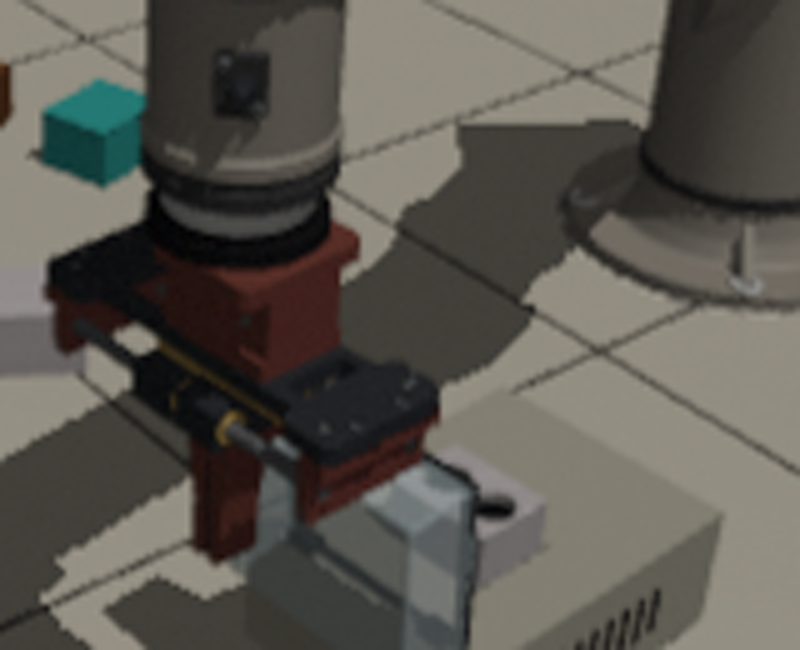

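View pics/t18.png

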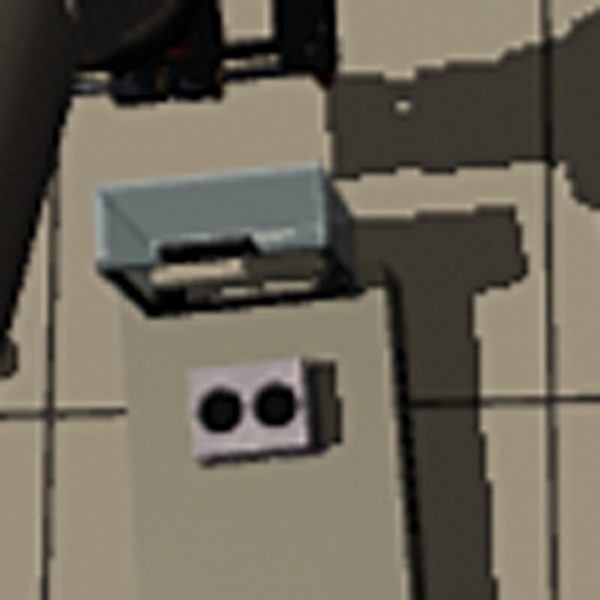

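```bash
python3 -m handwheel '{"slide":[[-0.6,0,0],[-1.2,0,0],[-1.5,0,-0.05],[-1.9,0,-0.2],[-2.4,0,-0.4]],"twist":[[0,0,0],[0,0,0],[0,0,0],[0,0,0],[0,0,0]],"jaw":[255,255,255,255,255]}' 
python3 -m handwheel '{"slide":[[0,0,0],[0,0,0]],"twist":[[0,0,0],[0,0,0]],"jaw":[255,255]}' 
python3 hood.py 1.3 1.15 1.0 .85 .7
python3 -c "
from go import *
f=ctrl.grab_frame('scene');save(f,'s19.png',(250,130,410,260),5)"
```

```text
clock: 21.25
position: [0.5881, 0.2253, 0.1806]
tcp_rot: [-3.141, -0.006, 0.074]
ft_force: [2.0, -0.2, -0.8]
grip_width: 0.0005
clock: 21.42
position: [0.5869, 0.2259, 0.1799]
tcp_rot: [-3.14, -0.003, 0.075]
ft_force: [0.2, 0.4, -0.5]
grip_width: 0.0004
1.3 [0.583 0.225 0.18 ]
slide [-0.124  0.021  0.003] twist [-0.09 -0.16 -0.03]
1.15 [0.569 0.224 0.182]
slide [-0.605  0.021 -0.08 ] twist [-0.09 -0.16 -0.03]
1.0 [0.554 0.223 0.182]
slide [-1.092  0.022 -0.09 ] twist [-0.09 -0.16 -0.03]
0.85 [0.54  0.222 0.181]
slide [-1.576  0.022 -0.027] twist [-0.09 -0.16 -0.03]
0.7 [0.526 0.221 0.176]
slide [-2.045  0.022  0.107] twist [-0.09 -0.16 -0.03]
```

View pics/s19.png

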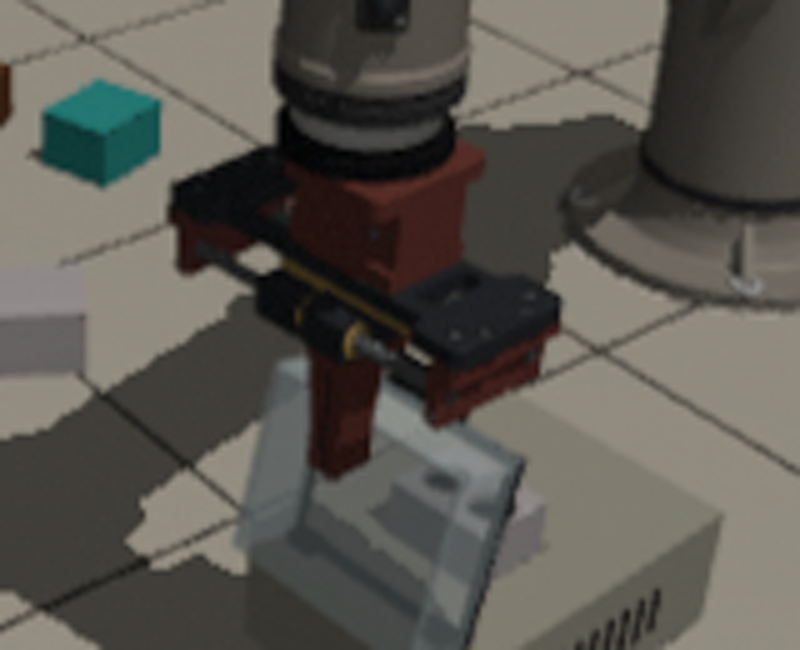

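Hood is moving with the finger (~1.3 rad). Continue the arc.

```bash
python3 -m handwheel '{"slide":[[-0.4,0.02,-0.05],[-0.8,0.02,-0.09],[-1.2,0.02,-0.08],[-1.6,0.02,-0.02],[-2.0,0.02,0.1]],"twist":[[0,0,0],[0,0,0],[0,0,0],[0,0,0],[0,0,0]],"jaw":[255,255,255,255,255]}' 
python3 -m handwheel '{"slide":[[0,0,0]],"twist":[[0,0,0]],"jaw":[255]}' 
python3 hood.py .7 .55 .4 .3 .2 
```

```text
clock: 21.88
position: [0.528, 0.2204, 0.1763]
tcp_rot: [-3.141, -0.004, 0.074]
ft_force: [0.3, -0.7, 3.6]
grip_width: 0.0004
clock: 21.97
position: [0.5255, 0.2203, 0.175]
tcp_rot: [3.142, 0.001, 0.074]
ft_force: [0.1, -0.5, -0.3]
grip_width: 0.0003
0.7 [0.526 0.221 0.176]
slide [ 0.01  -0.013 -0.049] twist [ 0.    0.03 -0.05]
0.55 [0.513 0.22  0.17 ]
slide [-0.433 -0.013  0.156] twist [ 0.    0.03 -0.05]
0.4 [0.5   0.219 0.162]
slide [-0.84  -0.012  0.424] twist [ 0.    0.03 -0.05]
0.3 [0.493 0.218 0.156]
slide [-1.087 -0.012  0.635] twist [ 0.    0.03 -0.05]
0.2 [0.486 0.218 0.149]
slide [-1.312 -0.012  0.87 ] twist [ 0.    0.03 -0.05]
```

```bash
python3 -m handwheel '{"slide":[[-0.25,0,0.06],[-0.45,0,0.16],[-0.65,0,0.28],[-0.85,0,0.43],[-1.1,0,0.63]],"twist":[[0,0,0],[0,0,0],[0,0,0],[0,0,0],[0,0,0]],"jaw":[255,255,255,255,255]}' 
python3 -m handwheel '{"slide":[[0,0,0]],"twist":[[0,0,0]],"jaw":[255]}' 
python3 hood.py .2 .1 .05 0
python3 -c "
from go import *
f=ctrl.grab_frame('scene');save(f,'s20.png',(250,130,410,260),5)"
```

```text
clock: 22.38
position: [0.4933, 0.2178, 0.1561]
tcp_rot: [3.141, -0.001, 0.074]
ft_force: [-0.2, -0.0, 1.6]
grip_width: 0.0006
clock: 22.47
position: [0.4912, 0.2175, 0.1548]
tcp_rot: [3.141, 0.002, 0.074]
ft_force: [-0.4, -0.6, -0.4]
grip_width: 0.0005
0.2 [0.486 0.218 0.149]
slide [-0.163 -0.02   0.198] twist [ 0.06  0.14 -0.04]
0.1 [0.48  0.217 0.141]
slide [-0.363 -0.02   0.454] twist [ 0.06  0.14 -0.04]
0.05 [0.478 0.217 0.137]
slide [-0.453 -0.02   0.59 ] twist [ 0.06  0.14 -0.04]
0.0 [0.475 0.217 0.133]
slide [-0.536 -0.02   0.729] twist [ 0.06  0.14 -0.04]
```

View pics/s20.png

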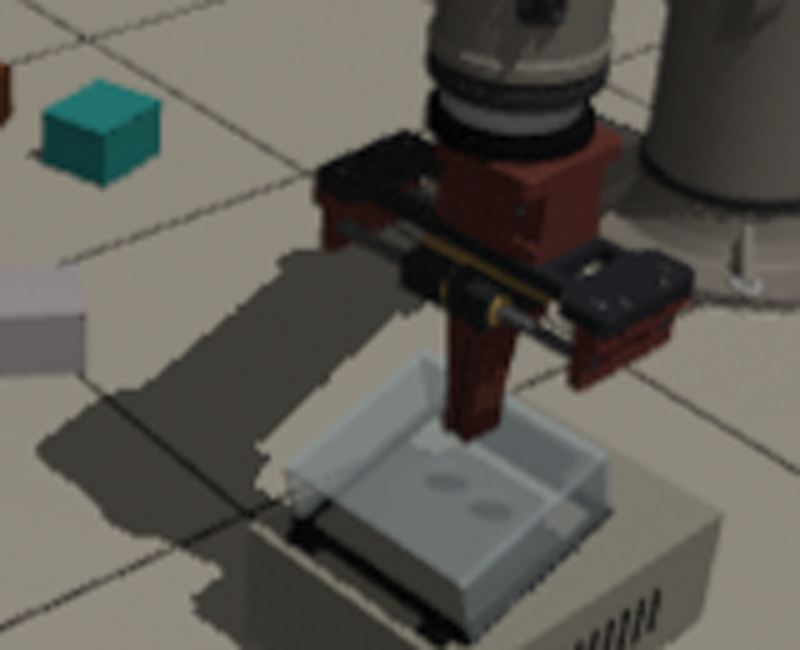

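Hood is nearly down (~0.25 rad). Finish the press.

```bash
python3 -m handwheel '{"slide":[[-0.15,0,0.18],[-0.3,0,0.36],[-0.42,0,0.52],[-0.5,0,0.66],[-0.5,0,0.70]],"twist":[[0,0,0],[0,0,0],[0,0,0],[0,0,0],[0,0,0]],"jaw":[255,255,255,255,255]}' 
python3 -m handwheel '{"slide":[[0,0,0.03],[0,0,0.03]],"twist":[[0,0,0],[0,0,0]],"jaw":[255,255]}' 
```

```text
clock: 22.93
position: [0.4774, 0.2166, 0.1344]
tcp_rot: [3.141, 0.001, 0.074]
ft_force: [-1.0, 0.7, 1.6]
grip_width: 0.0007
clock: 23.1
position: [0.4787, 0.2167, 0.1343]
tcp_rot: [3.141, -0.001, 0.074]
ft_force: [-0.3, -0.7, 0.4]
grip_width: 0.0004
```

```bash
python3 -m handwheel '{"slide":[[-0.3,0,0.04],[-0.5,0,0.09],[-0.5,0,0.12],[-0.5,0,0.12]],"twist":[[0,0,0],[0,0,0],[0,0,0],[0,0,0]],"jaw":[255,255,255,255]}' 
```

```text
clock: 23.43
position: [0.4663, 0.216, 0.1332]
tcp_rot: [-3.14, -0.006, 0.073]
ft_force: [1.4, -1.1, 16.3]
grip_width: 0.0004
```

```bash
python3 -m handwheel '{"slide":[[0,0,0],[0,0,-0.8],[0,0,-2],[0,0,-3.3],[-0.5,0,-4.5]],"twist":[[0,0,0],[0,0,0],[0,0,0],[0,0,0],[0,0,0]],"jaw":[255,255,255,255,255]}' 
python3 -m handwheel '{"slide":[[-0.5,0.8,0],[-0.5,2.0,0],[-0.5,3.2,0],[-0.5,4.4,0],[-0.5,5.6,0]],"twist":[[0,0,0],[0,0,0],[0,0,0],[0,0,0],[0,0,0]],"jaw":[255,255,255,255,255]}' 
cat > chk.py <<'E'
from fit import *
g=ctrl.grab_frame('scene');f=ctrl.grab_frame('top')
def hood(th):
    c,s=np.cos(th),np.sin(th)
    def h(d,y,z): return np.array((.06-d*c+z*s, y, .085+d*s+z*c))
    e=[seg(h(.105,-.06,z),h(.105,.06,z)) for z in(0,.048)]
    for y in(-.06,.06): e+=[seg(h(0,y,.048),h(.105,y,.048)),seg(h(.105,y,0),h(.105,y,.048))]
    e+=[seg(h(0,.06,0),h(.105,.06,0)),seg(h(0,-.06,.048),h(0,.06,.048))]
    return place(np.vstack(e),.49,.218,.075)
for n,im in(("g",g),("f",f)):
    G=grad(im);sc=[]
    for th in np.arange(-.06,.2,.01):
        p=np.array([P(im,x) for x in hood(th)]); sc.append((float(map_coordinates(G,[p[:,1],p[:,0]],order=1).mean().round(1)),float(th.round(2))))
    sc.sort();print(n,sc[-4:])
save(g,"s21.png",(270,150,410,270),5.5,[P(g,X) for X in hood(0)][::4])
save(f,"t21.png",(90,120,370,280),2.8)
E
python3 chk.py
```

```text
clock: 23.85
position: [0.4499, 0.214, 0.2678]
tcp_rot: [3.14, -0.003, 0.072]
ft_force: [-1.2, 1.7, 1.6]
grip_width: 0.0005
clock: 24.27
position: [0.4453, 0.0446, 0.2653]
tcp_rot: [-3.14, 0.0, 0.075]
ft_force: [1.0, -0.2, 1.0]
grip_width: 0.0002
g [(67.0999984741211, 0.04), (67.30000305175781, 0.01), (67.5, 0.02), (67.5, 0.03)]
f [(94.5, -0.03), (94.80000305175781, -0.04), (95.0, -0.05), (95.19999694824219, -0.06)]
```

View pics/s21.png

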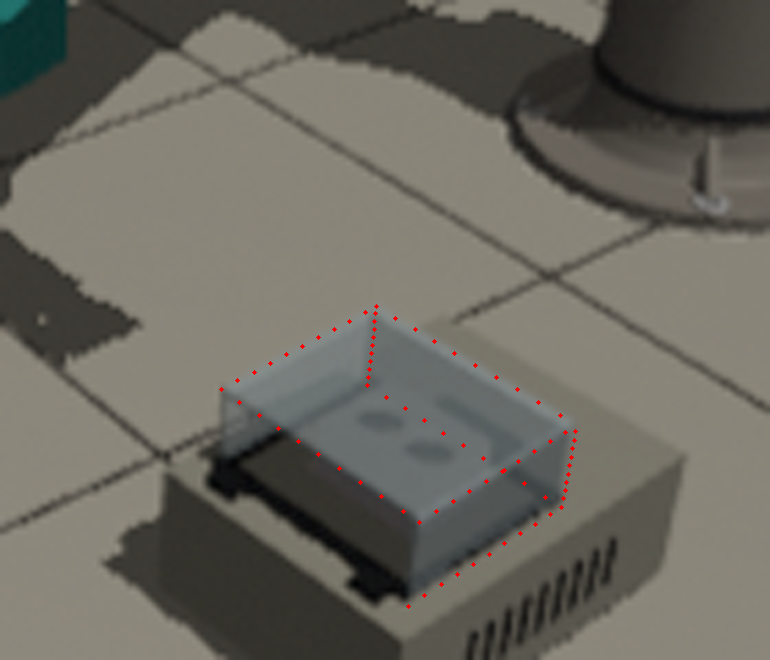

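View pics/t21.png

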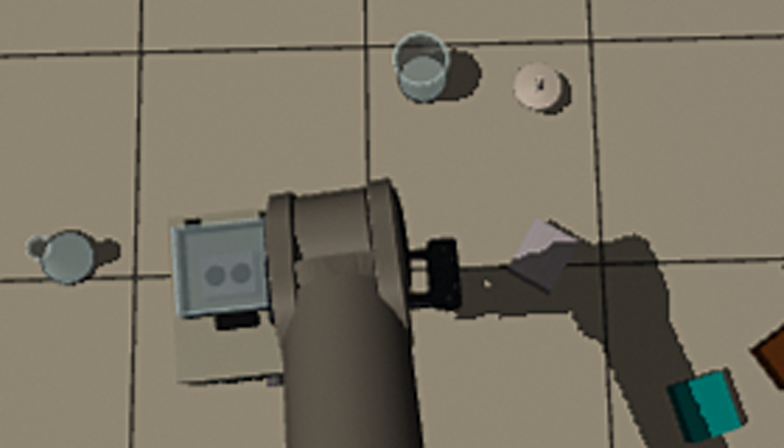

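```bash
python3 -c "
from workcell import ctrl
o=ctrl.get_obs();print(o['clock'],o['position'],o['ft_force'],abs(o['qvel']).max())
print(ctrl.finish_job())"
```

```text
24.3667 [0.44542249 0.04056549 0.26534275] [-0.16112227  0.93571552  0.19702936] 0.07777005348709484
the job is handed in; nothing more can be done
None
```

The two-well block is in the heater's pocket, wells up and fully home, with the hood shut over it. The job was handed in at 24.4 s of the 72 s allowed; no verdict is reported.

**What I did:**
- **Standing it up:** I picked the block up where it lay and turned it wells up. The arm's joint limits left it leaning about 16°, so I set it on the bench with a light grip until it stood flat.
- **Fitting it:** I gripped it again from straight above and lowered it into the pocket, holding it until it met a hard stop.
- **Shutting the hood:** I swept the hood shut with the closed fingers, pressed it down and backed away.

**Last checks:**
- **Block height:** The outline of a block standing 30 mm proud of the deck matched both camera views. The hard stop came about 3 mm higher than I had predicted. My estimate of how deep the fingers held the block was off by that much; the first reading during the grip explains it.
- **Hood:** The fingertips pressed on the hood top with 16 N at 0.133 m, which is its shut height.
- **Hood angle from the pictures:** This check was inconclusive. The scene camera fitted best at 0.02–0.03 rad, inside the 0.05 rad limit. The top camera gave no usable reading because the arm hid part of the hood.
- **Bystanders:** The beaker, crucible, flask and small-well block looked upright and in place in the last top view. I did not measure their shifts.
- **Robot:** It was clear of everything, with about 1 N of residual force.

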